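# Charge the grinding jar with ore chips

### The job

Use the hand scoop to scoop all four ore chips out of the enamel pan and tip them into the steel grinding jar, without touching the chips with your fingers. Then lay the scoop down flat on the bench beside the pan and close the jar: set the lid on it gently, fully home with its flange flush on the rim. Keep the jar upright and leave the glassware and the wash bottle where they are.

Things in the scene. Friction and masses are not known exactly. Their poses are not given: they have to be found in the camera images.
- pan: White enamel pan with blue rim, fixed. Origin: on the bench under it; x points to its far end. Flat inner floor, 3 mm above the bench, x = -62 to +52, y = -39 to +39 mm; at both ends it curves up (corner radius about 14 mm) into steep walls of 2.5 mm sheet; rolled rim at 42 mm height, inner rim x = -83 to +73, y = -43 to +43 mm. The chips start on the far half of the floor.
- scoop: Loose hand scoop, 0.16 kg, lying flat: steel bowl, black handle. Origin: middle of the bowl's underside; x out of its open front, z up. Flat floor 2 mm thick, x = -40 to the thin lip at +46 mm, 68 mm wide (63 inside); sides 30 mm high at the back, falling to nothing at the lip; back wall 34 mm. Handle 18 mm wide (y), 22 deep, rises backward at 40 degrees from (-49,0,29) to (-120,0,88) mm.
- scoop_grip (a point): Middle of the scoop's handle, at (-86,0,60) mm in the scoop's frame, where it is gripped across its 18 mm width; axes as the scoop's.
- scoop_lip (a point): Middle of the scoop's front lip, on its underside, at (46, 0, 0) mm in the scoop's frame; axes as the scoop's.
- jar: Loose upright cylindrical steel grinding jar, 0.9 kg, outside diameter 104 mm, 75 mm high, bore 92 mm, inner floor 8 mm up. Origin: centre of its underside, z up. Starts empty and open.
- jar_rim (a point): Centre of the jar's mouth, at rim height (75 mm above the jar's underside).
- lid: Loose lid, 0.3 kg, upright on the bench: steel flange 104 mm across, 8 mm thick; below it a red spigot 88 mm across, 10 mm deep, that enters the jar's mouth (2 mm clearance all round, 3 mm chamfer); above it a black round knob. Origin: centre of the spigot's underside, z up. Closed, it is 65 mm above the jar's origin.
- lid_knob (a point): Middle of the lid's black knob (32 mm across, 24 mm tall on a thinner neck), 41 mm above the lid's origin; the knob's top is 53 mm above it.
- beaker: Glass beaker, 73 mm across, 95 mm high, behind the work; leave it alone. Origin: centre of its underside.
- flask: Conical flask with pink contents, 64 mm across, 107 mm high, behind the work; leave it alone. Origin: centre of its underside.
- wash_bottle: White wash bottle with bent spout, 188 mm high, behind the pan; leave it alone. Origin: under its base.
- chip1: A rust-brown angular chip of ore, about 29 x 23 x 20 mm, 22 g, loose in the pan. Origin: its middle.
- chip2: A dark grey angular chip of ore, about 26 x 24 x 21 mm, 22 g, loose in the pan. Origin: its middle.
- chip3: A tan-brown angular chip of ore, about 28 x 22 x 19 mm, 22 g, loose in the pan. Origin: its middle.
- chip4: A blackish angular chip of ore, about 25 x 23 x 22 mm, 22 g, loose in the pan. Origin: its middle.

How it is judged:
On the way:
1. all four chips lie in the jar (horizontal distance between each of chip1, chip2, chip3, chip4 and jar below 0.046 m and z of chip1 in the frame of jar between 0.003 and 0.062 m and z of chip2 in the frame of jar between 0.003 and 0.062 m and z of chip3 in the frame of jar between 0.003 and 0.062 m and z of chip4 in the frame of jar between 0.003 and 0.062 m), for 0.2 s.
At the end, for the whole second after the job is handed in: All four chips lie inside the jar; the lid is on it, centred within 3 mm, flange on the rim within 2 mm and square within 3 degrees; the jar stands upright within 5 degrees; the scoop lies flat on the bench (within 7 degrees), its middle over 80 mm from the pan's; all at rest (all of step 1 and horizontal distance between lid and jar below 0.003 m and z of lid in the frame of jar between 0.062 and 0.067 m and angle between the z axis of lid and the z axis of jar, either way round below 0.052 rad and angle between jar's own z axis and vertical below 0.087 rad and height (world z) of scoop below 0.006 m and angle between scoop's own z axis and vertical below 0.12 rad and horizontal distance between scoop and pan above 0.08 m and linear speed of each of scoop, lid, jar, chip1, chip2, chip3, chip4 below 0.02 m/s); the robot touches nothing.
It fails at once if the fingers touch an ore chip (contact force between the fingers and chip1 above 0.5 N or contact force between the fingers and chip2 above 0.5 N or contact force between the fingers and chip3 above 0.5 N or contact force between the fingers and chip4 above 0.5 N).
It fails at once if the beaker, the flask or the wash bottle is moved more than 25 mm (distance of any of beaker, flask, wash_bottle from where it was at the start of the episode above 0.025 m).
It fails at once if the jar is tipped more than 20 degrees (angle between jar's own z axis and vertical above 0.35 rad).
It fails at once if the lid is rammed or dropped on the jar: more than 120 N between them (contact force between lid and jar above 120 N).
It also fails if it takes over 72 s, if anything falls off the work surface, if the arm or the gripper's body presses on something with over 40 N, if the wrist force passes 120 N, or if a joint passes its speed limit or range.

### The arm

A 7-joint arm with a two-finger parallel gripper is mounted at the origin on a cart in front of the work surface, level with it; the furniture and walls round the work are solid. World frame = base frame: x ahead of the robot, y to its left, z up, the work surface at z = 0. Lengths are in m, angles in rad, forces in N, time in s.
With the tool pointing down it reaches from about 0.4 to 0.75 m from the base axis. Payload 19.5 kg.
Tool frame: the origin (TCP) lies at the very end of the fingers, on their centre line; the grasp point (between the pads) lies r.grip_point_offset behind it (r.grip_point_offset is the distance from the TCP to the grasp point, in m); z points along the fingers, y is the line along which they close (so a half turn about z gives the same grasp; the last joint's range is limited). The gripper opens to 85 mm and grips with 20 to 120 N. Pads are 22 mm wide; open, the fingers measure 114 mm over their backs; the gripper's body (76 mm by 85 mm) begins 54 mm behind the grasp point. The pads swing forward as they close: fully open they stand 13 mm farther back than shut.
Start: joints at [1.226, 0.707, -0.028, 1.485, 0.022, 0.951, -0.075], TCP at [0.171, -0.549, 0.231] pointing down, gripper open.
Joint ranges: [-2.71, 2.71], [-0.32, 2.16], [-1.57, 1.52], [0, 2.45], [-1.46, 4.6], [0, 2.02], [-2.83, 2.83]. Speed limits (rad/s): [1.89, 1.89, 2.57, 2.57, 3.01, 3.01, 3.01].

### API

Orientations are given as a 3x3 rotation matrix whose columns are the frame's x, y, z axes.
In Python, from cell import status, eyes, ticket, r gives the robot as it stands.
- The arm moves only by the tool play_rows, never from a script. Its argument "steps" is a list of rows, each a list of 3 entries, a list of its own where there are three numbers: the shift along the tool's x, y, z each as a share of 0.2 m, from -1 to 1, then the turn, a rotation vector about the tool's x, y, z each as a share of 4 degrees, from -1 to 1, then the closure, from 0 (fully open) to 1 (shut). In form: [[[x, y, z], [ax, ay, az], gripper], ...]. A call has 1 to 10 rows; each row shifts and turns the commanded pose from where the row before left it, along the tool's axes as they then stand; what a row does not reach is not made up. A row lasts 1/12 s, in which the tool goes at most 41.7 mm and 7.16 degrees, less where a joint would pass 70% of its speed; a pose out of reach is approached as far as the arm can. A call with a number of a shift or a turn outside -1 to 1 is refused whole. A call with a gripper value outside its range is refused whole. The fingers move at their own pace and stop on an object; "squeeze" is the grip in N (left out, the last holds). Time passes only in rows, so rows that do not move let the fingers close. It gives the time, the measured TCP pose, the force, the opening and the grip force at its end, in the units of the state.
- status.read_state(): the state, without advancing time (a new reading comes with each control period).
- eyes.snapshot(name): name is "scene" or "top"; returns (picture, depth): 384x512x3 uint8, blue, green, red; 384x512 float32, m along the optical axis (not along the pixel's ray), 0 where there is no reading.
- eyes.calibration(name): a dict with "intrinsics" (3x3 intrinsics, pixels), "R" (3x3) and "t" (3): a world point X has camera coordinates R X + t. Camera axes: x right, y down, z forward; pixel columns grow to the right and rows downward; lengths in m; the calibration is good to about 2 mm. A picture is of the moment at which its call begins. calibration takes no time and is no camera call.
- ticket.sign_off(): hands the job in; it is judged then, once.
The state is a dict: "clock": time; "joint_positions": joint angles; "qvel": joint speeds; "effort": joint torques, N m; "eef_pos": TCP position; "eef_rot": TCP orientation; "wrist_force": force on the tool from outside, world axes, zero at the start; "wrist_torque": the same for the moment, N m; "grip_width": finger opening in m; "grip_force": force on a finger pad.
Only numpy, scipy, OpenCV 4.12 (cv2) and the standard library are available. Lean on these libraries where they do the work, as an engineer would, in place of code of your own. Each camera call takes 0.05 s, during which the arm holds its last target. There are 200 camera calls.

## Working session

There is one attempt and no reset: what is moved stays moved. The work goes in short steps, Python scripts to look and compute and a tool call to move; the robot and the scene stay as the last step left them, time stands still between calls to the robot, and variables do not carry over. Pictures are saved under pics/ and viewed, at most 10 in all, crops included, and the job is handed in when it is done.

Besides the shell and the picture viewer there is one more tool, called after "Request:" by a JSON object that holds its "api" and its "payload", one argument or row to a line. play_rows: Moves the arm, as the interface text tells. Its arguments: {"type":"object","properties":{"steps":{"type":"array","items":{"type":"array"}},"squeeze":{"type":"number"}},"required":["steps"]}

```bash
ls; mkdir -p pics; cat > h.py <<'E'
import numpy as np, cv2
from cell import status, eyes, ticket, r
def cloud(name):
    p,d=eyes.snapshot(name); c=eyes.calibration(name); K=c["intrinsics"]
    v,u=np.indices(d.shape); 
    C=np.stack([(u-K[0][2])/K[0][0]*d,(v-K[1][2])/K[1][1]*d,d],-1)
    W=(C-np.array(c["t"]))@np.array(c["R"])
    W[d==0]=np.nan
    return p,d,W
E
python3 - <<'E'
from h import *
s=status.read_state(); print(s); print(r.grip_point_offset)
ims=[]
for n in("top","scene"):
    p,d,W=cloud(n); np.save(n+".npy",W); cv2.imwrite(n+"_raw.png",p); cv2.imwrite(f"pics/{n}0.png",cv2.resize(p,(800,600))); c=eyes.calibration(n); print(n,-np.array(c["R"]).T@c["t"],c["R"],c["intrinsics"])
E
```

```text
pics
{'clock': 0.0, 'joint_positions': array([ 1.22630973,  0.70706764, -0.02762858,  1.48499476,  0.02197987,
        0.95093935, -0.07552511]), 'qvel': array([ 0.00149535, -0.00025424, -0.00061451,  0.00051816,  0.00011947,
       -0.00070135,  0.00165821]), 'effort': array([-7.14779126e-04, -8.83208084e+01,  1.23437528e+00, -2.36159635e+01,
        1.69566338e-02,  6.51053371e-03, -4.74964008e-05]), 'eef_pos': array([ 0.17138101, -0.54857894,  0.23084867]), 'eef_rot': array([[ 9.54517623e-01,  2.98154306e-01, -3.42946886e-04],
       [ 2.98154502e-01, -9.54517042e-01,  1.05314852e-03],
       [-1.33478829e-05, -1.10749998e-03, -9.99999387e-01]]), 'wrist_force': array([-0.83058977, -0.78907236, -0.06094332]), 'wrist_torque': array([ 0.03939334, -0.03612848,  0.04814656]), 'grip_force': 0.0, 'grip_width': 0.08547634277628849}
0.0187
top [0.56622991 0.12697559 0.92383069] [[ 0.00368496 -0.99969579  0.02438727]
 [-0.99934975 -0.00455622 -0.03576745]
 [ 0.03586769 -0.02423961 -0.99906254]] [[350.41961662   0.         257.38521539]
 [  0.         350.41961662 196.50760938]
 [  0.           0.           1.        ]]
scene [0.38021696 0.86828953 0.7970146 ] [[-0.9471856  -0.32042012  0.013053  ]
 [-0.22911281  0.64767258 -0.72665504]
 [ 0.22438083 -0.69126781 -0.68687849]] [[404.04327844   0.         261.31930252]
 [  0.         404.04327844 187.15648694]
 [  0.           0.           1.        ]]
```

View pics/top0.png

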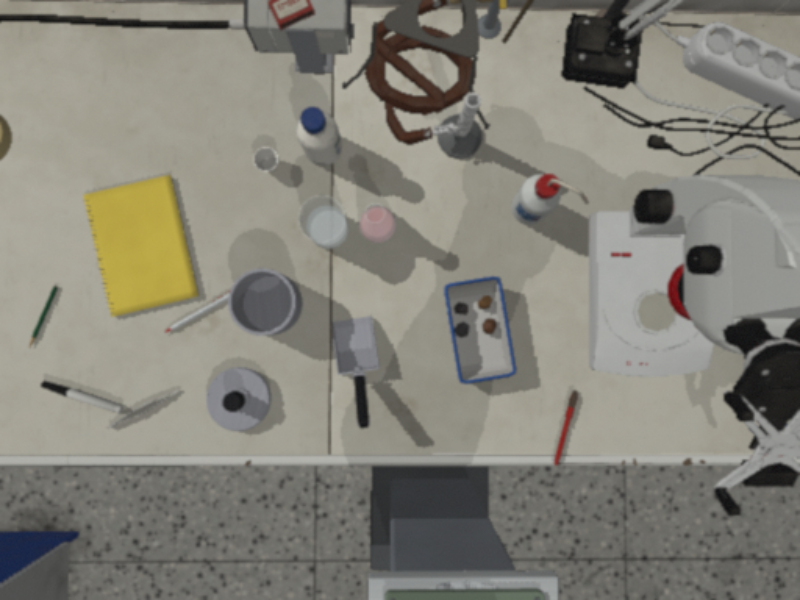

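View pics/scene0.png

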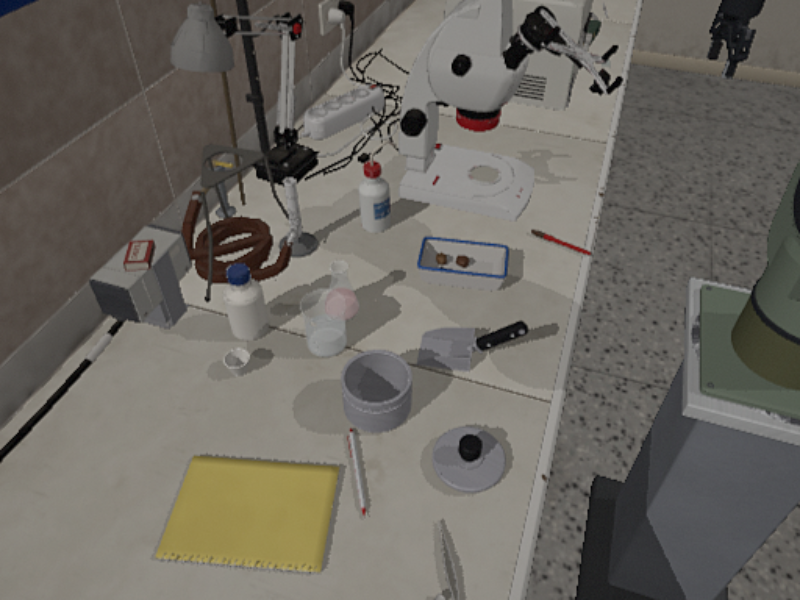

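Top view (800×600): jar at (263,303), lid at (237,400) with its knob at (234,401), scoop bowl at (355,345) with the handle running down to (362,420). The pan is at (480,330) with the four chips in its far half. The beaker (327,225), flask (377,222) and wash bottle (535,195) are behind. Next I'll measure the poses.

```bash
python3 - <<'E'
from h import *
np.set_printoptions(precision=4,suppress=True)
W=np.load("top.npy"); p=cv2.imread("top_raw.png").astype(int); S=512/800
b,g,rr=p[...,0],p[...,1],p[...,2]
def box(x0,y0,x1,y1):
    m=np.zeros(p.shape[:2],bool); m[int(y0*S):int(y1*S),int(x0*S):int(x1*S)]=1; return m&np.isfinite(W[...,2])
def rect(P): 
    c,s,a=cv2.minAreaRect((P[:,:2]*1000).astype(np.float32)); return np.round(c,1),np.round(s,1),round(a,2)
z=W[...,2]
print("bench z",np.median(z[box(540,340,560,380)]),np.median(z[box(280,400,320,440)]))
blue=box(435,265,525,390)&(b-rr>40)
P=W[blue]; print("pan rim",rect(P),np.median(P[:,2]),len(P))
top=box(435,265,525,390)&(z>.034); print("pan rim z",rect(W[top]),np.percentile(W[top][:,2],95))
fl=box(465,345,495,365); print("pan floor",np.median(z[fl]))
# chips
ch=box(450,285,505,345)&(z>.010)&(z<.036)&(p.sum(-1)<330)
n,l,st,c=cv2.connectedComponentsWithStats(ch.astype(np.uint8))
for i in range(1,n):
    if st[i,4]>5: q=W[l==i]; print("chip",st[i],q.mean(0),q.min(0),q.max(0),p[l==i].mean(0))
# jar
j=box(215,255,310,350)&(z>.065)&(z<.085); (c,rd)=cv2.minEnclosingCircle((W[j][:,:2]*1000).astype(np.float32)); print("jar",c,rd,np.median(z[j]),np.sum(j))
k=box(195,355,285,440)&(z>.008)&(z<.03); c,rd=cv2.minEnclosingCircle((W[k][:,:2]*1000).astype(np.float32)); print("lid flange",c,rd,np.median(z[k]),W[k].mean(0))
k=box(195,355,285,440)&(z>.042); c,rd=cv2.minEnclosingCircle((W[k][:,:2]*1000).astype(np.float32)); print("knob",c,rd,np.percentile(z[k],[5,50,95]),W[k].mean(0))
# scoop
dark=(p.sum(-1)<200)
hn=box(345,370,380,440)&dark&(z>.02); q=W[hn]; print("handle",rect(q),q.min(0),q.max(0),len(q)); 
pc=np.linalg.eigh(np.cov(q.T)); print(q.mean(0),pc[1][:,2])
bo=box(320,310,390,385)&~dark&(z>.001)&(z<.045)&(abs(rr-b)<60); 
# steel vs bench: print columns
for n_,m in(("bowl z>6mm",bo&(z>.006)),):
    q=W[m];print(n_,rect(q),np.sum(m),q.min(0),q.max(0))
cv2.imwrite("pics/c1.png",cv2.resize(cv2.imread("top_raw.png")[170:290,190:340],(750,600),interpolation=cv2.INTER_CUBIC))
E
```

```text
bench z 8.418480394913608e-05 1.3995362998030478e-06
pan rim (array([562.7, -18.8]), array([162.4,  92.6]), 9.23) 0.044306397665414235 296
pan rim z (array([562.9, -19.5]), array([164.5,  95.2]), 9.43) 0.04688940867054237
pan floor 0.002880506285373327
chip [288 182  26   5  78] [ 0.6327 -0.0016  0.018 ] [ 0.6267 -0.0401  0.0101] [0.6377 0.0267 0.0357] [89.9615 92.1538 92.7949]
chip [315 182   3   5  10] [ 0.6332 -0.0485  0.0161] [ 0.6272 -0.0499  0.0108] [ 0.6377 -0.046   0.0233] [93.7 96.9 97.9]
chip [306 189   9   9  62] [ 0.6078 -0.0318  0.0197] [ 0.598  -0.0422  0.0117] [ 0.619  -0.0211  0.0239] [53.3387 69.0968 85.4516]
chip [290 193  10   8  59] [0.5977 0.0085 0.0219] [ 0.5899 -0.0029  0.0132] [0.6084 0.0199 0.0272] [48.3051 48.9661 50.8814]
chip [309 204   9  10  73] [ 0.5686 -0.0391  0.0189] [ 0.5565 -0.0506  0.012 ] [ 0.58   -0.0292  0.0243] [52.7534 63.1507 79.8493]
chip [291 206  10  10  73] [0.5626 0.0071 0.0191] [ 0.5512 -0.0059  0.011 ] [0.5746 0.0173 0.0252] [49.9178 49.3151 50.3288]
jar (604.9230346679688, 323.8479919433594) 52.38494873046875 0.07449350133577069 400
lid flange (447.4749450683594, 373.5872497558594) 52.46638488769531 0.018085768147438244 [0.4487 0.3718 0.0181]
knob (448.0236511230469, 372.9443359375) 15.973302841186523 [0.0479 0.0522 0.0546] [0.4482 0.3722 0.0519]
handle (array([451.1, 169.6]), array([73.2, 15.3]), 7.69) [0.4145 0.1589 0.0383] [0.4864 0.1812 0.0958] 204
[0.4517 0.1695 0.0705] [-0.7732 -0.1098  0.6246]
bowl z>6mm (array([529.4, 182.3]), array([91. , 68.3]), 8.88) 180 [0.4832 0.1439 0.006 ] [0.5793 0.2201 0.0427]
```

View pics/c1.png

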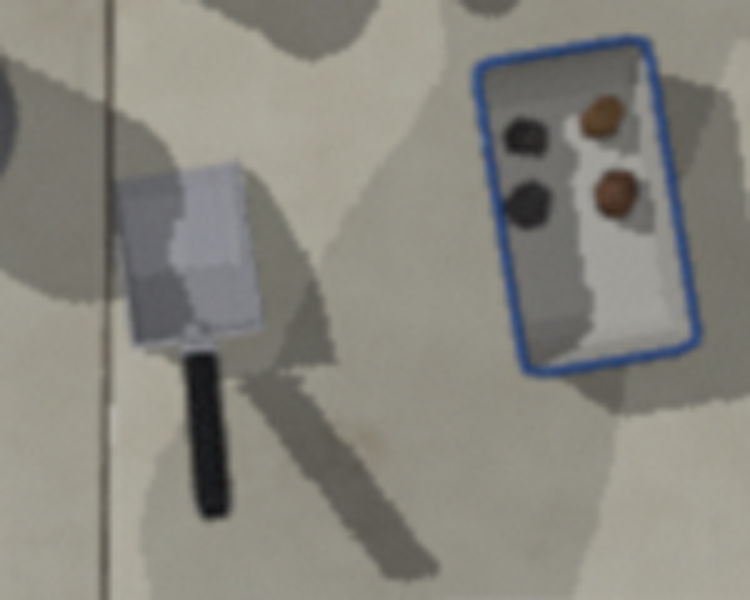

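```bash
cat >> h.py <<'E'
from scipy.spatial.transform import Rotation as Ro, Slerp
YAW=np.deg2rad(9.25)
PAN=np.array([.5677,-.0183,0]); SC0=np.array([.529,.1822,0])
JAR=np.array([.6049,.3238,0]); LID=np.array([.448,.3729,0])
def Rt(alpha,yaw=YAW,roll=0):   # tool pointing alpha deg below horizontal
    a=np.deg2rad(alpha); c,s=np.cos(yaw),np.sin(yaw)
    z=np.array([np.cos(a)*c,np.cos(a)*s,-np.sin(a)]); y=np.array([s,-c,0]); return np.stack([np.cross(y,z),y,z],1)
def Rs(pitch,yaw=YAW):  # scoop frame, pitch>0 nose up (deg)
    return (Ro.from_euler('z',yaw)*Ro.from_euler('y',-np.deg2rad(pitch))).as_matrix()
def cur():
    s=status.read_state(); return np.array(s["eef_pos"]),np.array(s["eef_rot"])
def plan(wps,start=None):
    """wps: (pos,R,n,grip); prints rows"""
    p,R=start or cur(); out=[]
    for P,Q,n,g in wps:
        p0,R0=p,R; k=(Ro.from_matrix(R0).inv()*Ro.from_matrix(Q)).as_rotvec()
        for i in range(1,n+1):
            pt=p0+(P-p0)*i/n; Rtg=R0@Ro.from_rotvec(k*i/n).as_matrix()
            d=np.round(R.T@(pt-p)/.2,3); w=np.round(np.rad2deg(Ro.from_matrix(R.T@Rtg).as_rotvec())/4,3)
            if max(abs(d).max()*200/41.7,abs(w).max())>1: print("!! too fast",d,w)
            out.append([list(map(float,d)),list(map(float,w)),g]); p=p+R@d*.2; R=R@Ro.from_rotvec(np.deg2rad(w*4)).as_matrix()
    for i in range(0,len(out),10): print(str(out[i:i+10]).replace(" ",""))
    return p,R
E
python3 - <<'E'
from h import *
np.save("Tst.npy",0)
hp=SC0+Rs(0)@np.array([-.092,0,.065]); R=Rt(60); tcp=hp+R[:,2]*.012
print(tcp)
plan([(np.array([.40,-.15,.28]),Rt(75),18,0),(tcp-R[:,2]*.12,R,17,0)])
E
```

```text
[0.44411831 0.16837614 0.0546077 ]
[[[0.094,-0.087,-0.014],[-0.015,0.208,0.112],0],[[0.093,-0.087,-0.012],[-0.016,0.208,0.111],0],[[0.092,-0.088,-0.011],[-0.015,0.208,0.112],0],[[0.092,-0.089,-0.01],[-0.016,0.208,0.112],0],[[0.092,-0.09,-0.008],[-0.015,0.208,0.112],0],[[0.091,-0.09,-0.008],[-0.016,0.208,0.111],0],[[0.09,-0.091,-0.006],[-0.015,0.208,0.112],0],[[0.09,-0.092,-0.005],[-0.016,0.208,0.112],0],[[0.089,-0.092,-0.003],[-0.015,0.209,0.112],0],[[0.088,-0.093,-0.003],[-0.016,0.208,0.111],0]]
[[[0.088,-0.094,-0.001],[-0.015,0.208,0.112],0],[[0.087,-0.095,-0.0],[-0.016,0.208,0.112],0],[[0.086,-0.095,0.001],[-0.015,0.208,0.112],0],[[0.086,-0.096,0.002],[-0.016,0.208,0.111],0],[[0.084,-0.096,0.003],[-0.015,0.208,0.112],0],[[0.084,-0.097,0.004],[-0.016,0.208,0.112],0],[[0.083,-0.098,0.006],[-0.015,0.208,0.112],0],[[0.082,-0.098,0.006],[-0.016,0.208,0.111],0],[[0.001,-0.09,0.037],[0.0,0.221,0.0],0],[[-0.0,-0.091,0.037],[0.0,0.22,0.0],0]]
[[[-0.001,-0.09,0.038],[0.0,0.221,0.0],0],[[-0.001,-0.09,0.037],[0.0,0.22,0.0],0],[[-0.002,-0.091,0.037],[0.0,0.221,0.0],0],[[-0.002,-0.09,0.037],[0.0,0.221,0.0],0],[[-0.003,-0.091,0.037],[0.0,0.22,0.0],0],[[-0.003,-0.09,0.037],[0.0,0.221,0.0],0],[[-0.004,-0.09,0.037],[0.0,0.22,0.0],0],[[-0.004,-0.091,0.037],[0.0,0.221,0.0],0],[[-0.006,-0.09,0.037],[0.0,0.221,0.0],0],[[-0.005,-0.09,0.037],[0.0,0.22,0.0],0]]
[[[-0.006,-0.091,0.036],[0.0,0.221,0.0],0],[[-0.007,-0.09,0.037],[0.0,0.22,0.0],0],[[-0.008,-0.09,0.036],[0.0,0.221,0.0],0],[[-0.007,-0.091,0.037],[0.0,0.22,0.0],0],[[-0.009,-0.09,0.036],[0.0,0.221,0.0],0]]
```

Request:
{"api": "play_rows", "payload": {
  "steps": [
    [[0.09, -0.09, -0.012], [-0.015, 0.21, 0.11], 0],
    [[0.09, -0.09, -0.012], [-0.015, 0.21, 0.11], 0],
    [[0.09, -0.09, -0.01], [-0.015, 0.21, 0.11], 0],
    [[0.09, -0.09, -0.01], [-0.015, 0.21, 0.11], 0],
    [[0.09, -0.09, -0.008], [-0.015, 0.21, 0.11], 0],
    [[0.09, -0.09, -0.006], [-0.015, 0.21, 0.11], 0],
    [[0.09, -0.09, -0.005], [-0.015, 0.21, 0.11], 0],
    [[0.09, -0.09, -0.004], [-0.015, 0.21, 0.11], 0],
    [[0.09, -0.09, -0.003], [-0.015, 0.21, 0.11], 0],
    [[0.09, -0.09, -0.002], [-0.015, 0.21, 0.11], 0]
  ]
}}

```text
clock: 0.93
eef_pos: [0.2965, -0.3267, 0.257]
eef_rot: [[0.964, 0.223, 0.144], [0.221, -0.975, 0.029], [0.147, 0.004, -0.989]]
wrist_force: [1.2, 0.3, 0.2]
grip_width: 0.0852
grip_force: 0.0
```

Request:
{"api": "play_rows", "payload": {
  "steps": [
    [[0.085, -0.095, 0], [-0.015, 0.21, 0.11], 0],
    [[0.085, -0.095, 0], [-0.015, 0.21, 0.11], 0],
    [[0.085, -0.095, 0], [-0.015, 0.21, 0.11], 0],
    [[0.085, -0.095, 0.002], [-0.015, 0.21, 0.11], 0],
    [[0.085, -0.095, 0.003], [-0.015, 0.21, 0.11], 0],
    [[0.085, -0.095, 0.004], [-0.015, 0.21, 0.11], 0],
    [[0.085, -0.095, 0.005], [-0.015, 0.21, 0.11], 0],
    [[0.085, -0.095, 0.006], [-0.015, 0.21, 0.11], 0],
    [[0, -0.09, 0.037], [0, 0.22, 0], 0],
    [[0, -0.09, 0.037], [0, 0.22, 0], 0]
  ]
}}

```text
clock: 1.77
eef_pos: [0.3961, -0.115, 0.2651]
eef_rot: [[0.943, 0.164, 0.288], [0.157, -0.986, 0.047], [0.292, 0.001, -0.956]]
wrist_force: [0.8, -0.6, -1.0]
grip_width: 0.0853
grip_force: 0.0
```

Request:
{"api": "play_rows", "payload": {
  "steps": [
    [[0, -0.09, 0.037], [0, 0.22, 0], 0],
    [[0, -0.09, 0.037], [0, 0.22, 0], 0],
    [[-0.002, -0.09, 0.037], [0, 0.22, 0], 0],
    [[-0.002, -0.09, 0.037], [0, 0.22, 0], 0],
    [[-0.003, -0.09, 0.037], [0, 0.22, 0], 0],
    [[-0.003, -0.09, 0.037], [0, 0.22, 0], 0],
    [[-0.004, -0.09, 0.037], [0, 0.22, 0], 0],
    [[-0.004, -0.09, 0.037], [0, 0.22, 0], 0],
    [[-0.005, -0.09, 0.037], [0, 0.22, 0], 0],
    [[-0.005, -0.09, 0.037], [0, 0.22, 0], 0]
  ]
}}

```text
clock: 2.6
eef_pos: [0.4051, 0.0632, 0.2471]
eef_rot: [[0.913, 0.166, 0.372], [0.151, -0.986, 0.07], [0.379, -0.008, -0.926]]
wrist_force: [-0.2, 0.1, 0.7]
grip_width: 0.0847
grip_force: 0.0
```

Request:
{"api": "play_rows", "payload": {
  "steps": [
    [[-0.006, -0.09, 0.037], [0, 0.22, 0], 0],
    [[-0.007, -0.09, 0.037], [0, 0.22, 0], 0],
    [[-0.008, -0.09, 0.037], [0, 0.22, 0], 0],
    [[-0.008, -0.09, 0.037], [0, 0.22, 0], 0],
    [[-0.008, -0.09, 0.037], [0, 0.22, 0], 0],
    [[0, 0, 0], [0, 0, 0], 0]
  ]
}}

```text
clock: 3.1
eef_pos: [0.4094, 0.1617, 0.2458]
eef_rot: [[0.9, 0.169, 0.403], [0.153, -0.986, 0.072], [0.409, -0.003, -0.913]]
wrist_force: [0.2, -0.8, 0.3]
grip_width: 0.0853
grip_force: 0.0
```

```bash
python3 - <<'E'
from h import *
hp=SC0+Rs(0)@np.array([-.092,0,.065]); R=Rt(60); tcp=hp+R[:,2]*.012
s=status.read_state();print(s["clock"],s["joint_positions"].round(2),s["wrist_force"])
plan([(tcp-R[:,2]*.06,R,6,0),(tcp,R,6,0)])
E
```

```text
3.1 [-0.77  0.42  0.32  2.34 -1.01  0.   -0.89] [ 0.20184188 -0.80979473  0.25963363]
[[[-0.043,-0.0,0.108],[-0.015,0.244,0.015],0],[[-0.046,-0.001,0.107],[-0.015,0.245,0.015],0],[[-0.047,-0.001,0.106],[-0.015,0.244,0.015],0],[[-0.048,-0.0,0.105],[-0.015,0.245,0.015],0],[[-0.051,-0.001,0.105],[-0.015,0.244,0.015],0],[[-0.052,-0.001,0.103],[-0.015,0.245,0.015],0],[[-0.0,0.0,0.05],[-0.0,-0.0,0.0],0],[[-0.0,0.0,0.05],[-0.0,-0.0,0.0],0],[[-0.0,0.0,0.05],[-0.0,-0.0,0.0],0],[[-0.0,0.0,0.05],[-0.0,-0.0,0.0],0]]
[[[-0.0,0.0,0.05],[-0.0,-0.0,0.0],0],[[-0.0,0.0,0.05],[-0.0,-0.0,0.0],0]]
```

```bash
cat > fit.py <<'E'
from h import *
import itertools
from scipy.optimize import least_squares
s=status.read_state()
D=[(np.array([1.22630973,.70706764,-.02762858,1.48499476,.02197987,.95093935,-.07552511]),np.array([.17138101,-.54857894,.23084867]),np.array([[9.54517623e-01,2.98154306e-01,-3.42946886e-04],[2.98154502e-01,-9.54517042e-01,1.05314852e-03],[-1.33478829e-05,-1.10749998e-03,-9.99999387e-01]])),
 (s["joint_positions"],s["eef_pos"],s["eef_rot"])]
ax='zyzyzyz'
def fkR(q,sg):
    Rs_=[np.eye(3)]
    for a,x,g in zip(ax,q,sg): Rs_.append(Rs_[-1]@Ro.from_euler(a,g*x).as_matrix())
    return Rs_
best=[]
for sg in itertools.product([1,-1],repeat=7):
    Es=[fkR(q,sg)[-1].T@R for q,_,R in D]
    best.append((np.linalg.norm(Es[0]-Es[1]),sg,Es[0]))
best.sort(key=lambda t:t[0])
for e,sg,E in best[:4]:
    print(round(e,4),sg,E.round(2).tolist())
    A=[];B=[]
    for q,p,R in D:
        F=fkR(q,sg); z=np.array([0,0,1.]); x=np.array([1.,0,0])
        A.append(np.stack([z,F[2]@z,F[4]@z,R@z],1)); B.append(p)
    A=np.vstack(A);B=np.hstack(B); L,res,_,_=np.linalg.lstsq(A,B,rcond=None); print(L.round(4),(A@L-B).round(4))
E
python3 fit.py
```

```text
0.0 (-1, 1, -1, 1, -1, 1, -1) [[-0.0, -1.0, -0.0], [1.0, -0.0, 0.0], [-0.0, -0.0, 1.0]]
[0.413  0.4751 0.3206 0.3485] [ 0.029   0.0162  0.0084 -0.0015  0.0188 -0.0084]
0.4627 (1, 1, 1, 1, 1, 1, 1) [[-0.57, 0.82, -0.0], [-0.82, -0.57, 0.0], [-0.0, 0.0, 1.0]]
[ 1.975  -0.5242 -0.0926  1.4293] [-0.3147  0.1596 -0.0297 -0.0238  0.0938  0.0297]
0.8622 (1, 1, -1, 1, 1, 1, 1) [[-0.53, 0.85, 0.0], [-0.84, -0.53, -0.04], [-0.03, -0.02, 1.0]]
[ 1.945  -0.5424 -0.0642  1.3598] [-0.3068  0.1686 -0.0206 -0.0253  0.1131  0.0206]
0.9349 (-1, 1, 1, 1, -1, 1, -1) [[0.04, -1.0, 0.0], [1.0, 0.04, 0.04], [-0.04, 0.0, 1.0]]
[0.4092 0.5584 0.2077 0.5056] [ 0.0026  0.0468 -0.0235 -0.0255  0.1138  0.0235]
```

Request:
{"api": "play_rows", "payload": {
  "steps": [
    [[0.02, 0, 0.02], [0, -0.95, 0], 0],
    [[0.02, 0, 0.02], [0, -0.95, 0], 0],
    [[0.02, 0, 0.02], [0, -0.95, 0], 0],
    [[0.02, 0, 0.02], [0, -0.95, 0], 0],
    [[0.02, 0, 0.02], [0, -0.95, 0], 0],
    [[0, 0, 0], [0, 0, 0], 0]
  ]
}}

```text
clock: 3.6
eef_pos: [0.4328, 0.1618, 0.232]
eef_rot: [[0.979, 0.163, 0.124], [0.161, -0.987, 0.023], [0.126, -0.003, -0.992]]
wrist_force: [2.0, 0.7, 0.2]
grip_width: 0.0859
grip_force: 0.0
```

```bash
python3 - <<'E'
from h import *
import pickle
s=status.read_state(); print(s["joint_positions"].round(3)); pickle.dump([s],open("d.pkl","wb"))
hp=SC0+Rs(0)@np.array([-.092,0,.065]); R=Rt(85); tcp=hp+R[:,2]*.012
plan([(tcp-R[:,2]*.06,R,6,0)])
E
```

```text
[-0.907  0.625  0.814  2.014 -0.744  0.67  -1.039]
[[[-0.011,-0.004,0.099],[-0.007,-0.094,0.005],0],[[-0.01,-0.003,0.099],[-0.008,-0.095,0.005],0],[[-0.01,-0.004,0.098],[-0.007,-0.094,0.005],0],[[-0.009,-0.004,0.099],[-0.008,-0.095,0.004],0],[[-0.008,-0.004,0.099],[-0.007,-0.094,0.005],0],[[-0.007,-0.003,0.099],[-0.007,-0.094,0.005],0]]
```

Request:
{"api": "play_rows", "payload": {
  "steps": [
    [[-0.01, -0.004, 0.099], [-0.007, -0.094, 0.005], 0],
    [[-0.01, -0.004, 0.099], [-0.007, -0.094, 0.005], 0],
    [[-0.01, -0.004, 0.099], [-0.007, -0.094, 0.005], 0],
    [[-0.009, -0.004, 0.099], [-0.007, -0.094, 0.005], 0],
    [[-0.008, -0.004, 0.099], [-0.007, -0.094, 0.005], 0],
    [[-0.007, -0.003, 0.099], [-0.007, -0.094, 0.005], 0],
    [[0, 0, 0], [0, 0, 0], 0]
  ]
}}

```text
clock: 4.18
eef_pos: [0.4325, 0.1667, 0.1112]
eef_rot: [[0.983, 0.159, 0.087], [0.159, -0.987, 0.016], [0.088, -0.001, -0.996]]
wrist_force: [-0.5, 0.3, 0.7]
grip_width: 0.0853
grip_force: 0.0
```

```bash
cat > kin.py <<'E'
from h import *
import pickle
from scipy.optimize import least_squares
q0=np.array([1.22630973,.70706764,-.02762858,1.48499476,.02197987,.95093935,-.07552511])
R0=np.array([[9.54517623e-01,2.98154306e-01,-3.42946886e-04],[2.98154502e-01,-9.54517042e-01,1.05314852e-03],[-1.33478829e-05,-1.10749998e-03,-9.99999387e-01]])
SG=[-1,1,-1,1,-1,1,-1]; ax='zyzyzyz'
LO=np.array([-2.71,-.32,-1.57,0,-1.46,0,-2.83]);HI=np.array([2.71,2.16,1.52,2.45,4.6,2.02,2.83])
def frames(q):
    F=[np.eye(3)]
    for a,x,g in zip(ax,q,SG): F.append(F[-1]@Ro.from_euler(a,g*x).as_matrix())
    return F
E0=frames(q0)[-1].T@R0
def basis(q):
    F=frames(q); z=np.array([0,0,1.]);x=np.array([1.,0,0])
    return np.stack([z,F[1]@x,F[2]@z,F[3]@x,F[4]@z,F[5]@x,F[6]@z,F[6]@x],1)
def data():
    D=[(q0,np.array([.17138101,-.54857894,.23084867]))]
    D+=[(s["joint_positions"],s["eef_pos"]) for s in pickle.load(open("d.pkl","rb"))]
    D.append((np.array([-.77,.42,.32,2.34,-1.01,0,-.89]),np.array([.4094,.1617,.2458])))
    return D
def fitL(p=False):
    D=data();A=np.vstack([basis(q) for q,_ in D]);B=np.hstack([p for _,p in D])
    lam=1e-4*np.eye(8)[[1,3,5,7]]
    L=np.linalg.lstsq(np.vstack([A,lam*10]),np.hstack([B,np.zeros(4)]),rcond=None)[0]
    if p: print(L.round(4),(A@L-B).round(4).reshape(-1,3))
    return L
E
python3 - <<'E'
from kin import *
d=pickle.load(open("d.pkl","rb")); d.append(status.read_state()); pickle.dump(d,open("d.pkl","wb"))
print(d[-1]["joint_positions"].round(3),d[-1]["eef_pos"],d[-1]["eef_rot"].round(3))
fitL(True)
E
```

```text
[-0.713  0.803  0.476  2.115 -1.047  0.369 -0.793] [0.43254307 0.16667237 0.11118944] [[ 0.983  0.159  0.087]
 [ 0.159 -0.987  0.016]
 [ 0.088 -0.001 -0.996]]
[ 0.2847 -0.008   0.5037  0.0142  0.2596 -0.0224  0.2928 -0.0191] [[ 0.0302  0.0123  0.0019]
 [ 0.      0.0036 -0.0017]
 [ 0.0008 -0.0033 -0.0022]
 [-0.0008  0.0011  0.0019]]
```

```bash
python3 - <<'E'
s=open("kin.py").read()
s=s.replace("F[6]@z,F[6]@x],1)","F[6]@z,F[6]@x,F[2]@y,F[4]@y,F[6]@y],1)").replace("x=np.array([1.,0,0])\n    return","x=np.array([1.,0,0]);y=np.array([0,1.,0])\n    return")
s=s.replace("np.eye(8)[[1,3,5,7]]","np.eye(11)[[1,3,5,7,8,9,10]]*30").replace("np.zeros(4)","np.zeros(7)")
s+='''
L=fitL()
def ik(P,R,seeds=12,q=None,avoid=.03):
    """best feasible (cost,q); cost ~ pose error"""
    rng=np.random.default_rng(0);best=(9,None)
    f=lambda x:np.hstack([(basis(x)@L-P)*5,Ro.from_matrix((frames(x)[-1]@E0).T@R).as_rotvec()])
    for i in range(seeds):
        x0=q if (i==0 and q is not None) else np.array([-.7,.8,.2,1.8,-.3,.6,-.5])+rng.normal(0,.5,7)
        x0=np.clip(x0,LO+.05,HI-.05)
        o=least_squares(f,x0,bounds=(LO+avoid,HI-avoid),max_nfev=60)
        if o.cost<best[0]: best=(o.cost,o.x)
        if best[0]<1e-8: break
    return best
'''
open("kin.py","w").write(s)
E
python3 - <<'E'
from kin import *
fitL(True)
c,s=np.cos(YAW),np.sin(YAW)
def t(P,a,y=YAW):
    k,q=ik(np.array(P),Rt(a,y)); return round(float(np.sqrt(2*k)),3)
for a in(60,70,75,80,90,110,125):
    print(a,"scoop",t([.44,.168,.055],a),"pan",t([.48,-.03,.07],a),"panEntry",t([.44,-.04,.10],a))
for a in(110,125,140,150):
  for y in (-60,-30,0,30,60,90,120):
    d=np.array([np.cos(np.deg2rad(y)),np.sin(np.deg2rad(y)),0])
    print(a,y,t(JAR+[0,0,.19]-.09*d,a,np.deg2rad(y)),end=" | ")
  print()
E
```

```text
[ 0.313  -0.0053  0.5314 -0.0085  0.294   0.002   0.3183 -0.003  -0.0106
 -0.023   0.0017] [[-0.     -0.0001  0.0003]
 [-0.0005 -0.0001 -0.0004]
 [ 0.0005 -0.0004 -0.0001]
 [-0.0001  0.0005  0.0003]]
60 scoop 0.363 pan 0.226 panEntry 0.253
70 scoop 0.208 pan 0.167 panEntry 0.165
75 scoop 0.129 pan 0.089 panEntry 0.098
80 scoop 0.05 pan 0.011 panEntry 0.021
90 scoop 0.0 pan 0.0 panEntry 0.0
110 scoop 0.0 pan 0.0 panEntry 0.0
125 scoop 0.0 pan 0.0 panEntry 0.0
110 -60 0.0 | 110 -30 0.0 | 110 0 0.0 | 110 30 0.0 | 110 60 0.0 | 110 90 0.0 | 110 120 0.0 | 
125 -60 0.0 | 125 -30 0.0 | 125 0 0.0 | 125 30 0.0 | 125 60 0.0 | 125 90 0.0 | 125 120 0.0 | 
140 -60 0.0 | 140 -30 0.0 | 140 0 0.131 | 140 30 0.222 | 140 60 0.109 | 140 90 0.0 | 140 120 0.0 | 
150 -60 0.0 | 150 -30 0.0 | 150 0 0.247 | 150 30 0.371 | 150 60 0.218 | 150 90 0.0 | 150 120 0.0 |
```

```bash
python3 - <<'E'
from kin import *
hp=SC0+Rs(0)@np.array([-.092,0,.065]); R=Rt(100); tcp=hp+R[:,2]*.012
print(tcp); plan([(tcp-R[:,2]*.06,R,5,0),(tcp,R,5,0)])
for a,P in((135,[.43,-.04,.13]),(145,[.43,-.04,.13]),(80,[.48,-.03,.09])): print(a,ik(np.array(P),Rt(a)))
for y in(-45,70,80): print(y,ik(JAR+[-.09*np.cos(np.deg2rad(y)),-.09*np.sin(np.deg2rad(y)),.19],Rt(150,np.deg2rad(y)))[0])
E
```

```text
[0.43613965 0.16707673 0.05318231]
[[[0.014,0.0,0.0],[-0.004,-0.754,-0.004],0],[[0.014,0.0,-0.0],[-0.005,-0.753,-0.003],0],[[0.014,0.0,-0.002],[-0.004,-0.754,-0.004],0],[[0.014,0.001,-0.002],[-0.005,-0.754,-0.004],0],[[0.014,-0.0,-0.003],[-0.004,-0.753,-0.004],0],[[-0.0,-0.0,0.06],[-0.0,-0.0,0.0],0],[[-0.0,-0.0,0.06],[-0.0,-0.0,0.0],0],[[-0.0,-0.0,0.06],[-0.0,-0.0,0.0],0],[[-0.0,-0.0,0.06],[-0.0,-0.0,0.0],0],[[-0.0,-0.0,0.06],[-0.0,-0.0,0.0],0]]
135 (np.float64(1.8565879740757423e-16), array([-0.24491029,  1.12076883,  0.48940655,  1.36065122, -0.20916827,
        1.50936088, -1.1461779 ]))
145 (np.float64(2.5991619100715472e-17), array([-0.29575259,  1.27272717,  0.68980282,  1.21148764, -0.29022393,
        1.74534086, -1.01813908]))
80 (np.float64(9.565089932830434e-19), array([ 0.01727041,  0.79342582, -0.00727135,  2.15444255, -0.85169681,
        0.0330896 , -0.54745671]))
-45 4.0576902274062775e-17
70 0.008609774898301331
80 0.0007459053955098157
```

Request:
{"api": "play_rows", "payload": {
  "steps": [
    [[0.014, 0, 0], [-0.004, -0.754, -0.004], 0],
    [[0.014, 0, 0], [-0.004, -0.754, -0.004], 0],
    [[0.014, 0, -0.002], [-0.004, -0.754, -0.004], 0],
    [[0.014, 0, -0.002], [-0.004, -0.754, -0.004], 0],
    [[0.014, 0, -0.003], [-0.004, -0.754, -0.004], 0],
    [[0, 0, 0.06], [0, 0, 0], 0],
    [[0, 0, 0.06], [0, 0, 0], 0],
    [[0, 0, 0.06], [0, 0, 0], 0],
    [[0, 0, 0.06], [0, 0, 0], 0],
    [[0, 0, 0.06], [0, 0, 0], 0]
  ]
}}

```text
clock: 5.02
eef_pos: [0.4372, 0.1678, 0.0562]
eef_rot: [[0.973, 0.161, -0.168], [0.159, -0.987, -0.027], [-0.17, -0.0, -0.985]]
wrist_force: [0.5, -0.8, -0.7]
grip_width: 0.0857
grip_force: 0.0
```

Request:
{"api": "play_rows", "payload": {
  "steps": [
    [[0, 0, 0], [0, 0, 0], 0],
    [[0, 0, 0], [0, 0, 0], 0.5],
    [[0, 0, 0], [0, 0, 0], 1],
    [[0, 0, 0], [0, 0, 0], 1],
    [[0, 0, 0], [0, 0, 0], 1],
    [[0, 0, 0], [0, 0, 0], 1],
    [[0, 0, 0], [0, 0, 0], 1],
    [[0, 0, 0], [0, 0, 0], 1]
  ],
  "squeeze": 80
}}

```text
clock: 5.68
eef_pos: [0.4374, 0.1682, 0.0558]
eef_rot: [[0.972, 0.162, -0.168], [0.16, -0.987, -0.026], [-0.17, -0.001, -0.985]]
wrist_force: [-0.7, 0.5, 6.6]
grip_width: 0.0166
grip_force: 78.3
```

```bash
python3 - <<'E'
from h import *
s=status.read_state(); print({k:np.round(s[k],3) for k in s})
p,d,W=cloud("scene"); cv2.imwrite("pics/grasp.png",cv2.resize(p[150:260,230:390],(800,550),interpolation=cv2.INTER_CUBIC))
E
```

```text
{'clock': np.float64(5.683), 'joint_positions': array([-0.713,  1.016,  0.607,  1.861, -0.845,  0.747, -0.982]), 'qvel': array([ 0.   ,  0.001, -0.002,  0.   , -0.   , -0.   ,  0.002]), 'effort': array([ 2.1200e-01, -8.5271e+01,  1.4284e+01, -8.1280e+00,  1.7100e-01,
        4.1900e-01, -3.0000e-03]), 'eef_pos': array([0.437, 0.168, 0.056]), 'eef_rot': array([[ 0.972,  0.162, -0.168],
       [ 0.16 , -0.987, -0.026],
       [-0.17 , -0.001, -0.985]]), 'wrist_force': array([-0.739,  0.538,  6.568]), 'wrist_torque': array([-0.016,  0.064, -0.   ]), 'grip_force': np.float64(78.271), 'grip_width': np.float64(0.017)}
```

View pics/grasp.png

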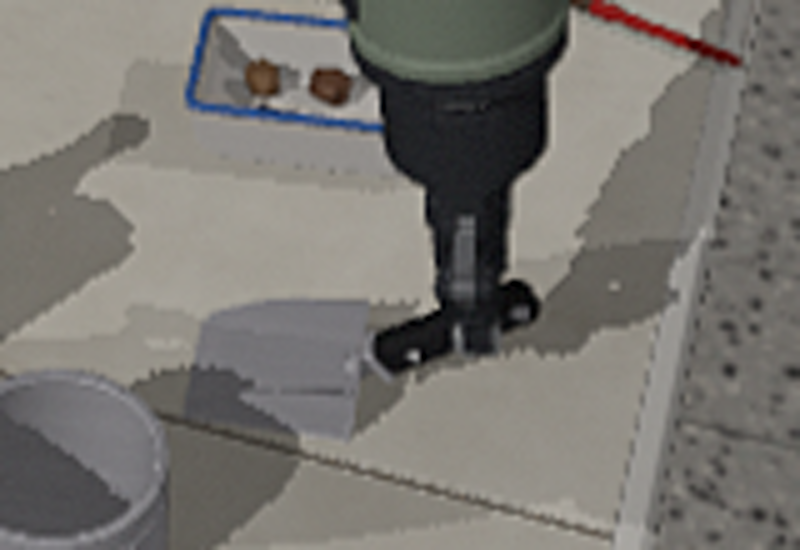

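```bash
cat >> kin.py <<'E'
def scoop2tcp(pos,Rsc):
    T=np.load("T.npy"); return pos+Rsc@T[:3,3],Rsc@T[:3,:3]
def pan_pose(lx,lz,pitch,ly=.002,yaw=YAW):   # lip position in the pan frame (mm) -> tcp
    R=Rs(pitch,yaw); P=PAN+Rs(0)@np.array([lx/1e3,ly,lz/1e3])-R@np.array([.046,0,0]); return scoop2tcp(P,R)
def clear(lx,lz,pitch):  # 2-D clearance mm to the pan near/far wall profile
    th=np.deg2rad(pitch); M=np.array([[np.cos(th),-np.sin(th)],[np.sin(th),np.cos(th)]])
    T=np.load("T.npy")[:3]; t=T[[0,2],3]*1e3; zx=T[[0,2],2]
    n=np.array([-zx[1],zx[0]])
    pts=[(46,0),(20,0),(0,0),(-20,0),(-42,0),(-42,15),(-42,34),(-49,18),(-56,20),(-70,32),(-90,49),(-113,70)]+[tuple(t-zx*k+n*w) for k in(0,12,25) for w in(-11,0,11)]
    q=(np.array(pts)-[46,0])@M.T+[lx,lz]
    prof=[]
    arc=lambda cx,sg:[(cx+sg*14*np.sin(a),17-14*np.cos(a)) for a in np.linspace(0,1.2,8)]
    prof=arc(52,1)+[(73,42)]; near=arc(-62,-1)+[(-83,42)]
    poly=np.array([(-88,0),(-88,45),(-83,45)]+near[::-1]+prof+[(73,45),(78,45),(78,-5),(-88,-5)],np.float32)
    d=[-cv2.pointPolygonTest(poly,(float(a),float(b)),True) for a,b in q]
    i=int(np.argmin(d)); return round(d[i],1),i
E
python3 - <<'E'
from kin import *
p,R=cur(); yaw=np.arctan2(R[0,1],-R[1,1]); Rsc=Rs(0,yaw); t=Rsc.T@(p-SC0); print(np.rad2deg(yaw),t); t[1]=0
T=np.eye(4);T[:3,:3]=Rsc.T@R;T[:3,3]=t;np.save("T.npy",T)
for w in[(-18,60,-35),(-18,4,-35),(-5,4,-28),(4,4,-24),(10,4,-20),(22,4,-10),(30,4,-4),(50,4,-2),(53,4,-2),(60,10,3),(66,20,7),(70,35,12),(71,45,16)]:
    P,Q=pan_pose(*w); k,q=ik(P,Q); print(w,clear(*w),P.round(3),"%.0e"%k)
up=(p+[0,0,.12],R,8,1); a=pan_pose(-18,75,-35); b=pan_pose(-18,5,-35)
plan([up,(a[0],a[1],16,1),(b[0],b[1],6,1)])
E
```

```text
9.306933469975135 [-0.09270149  0.00099491  0.05576037]
(-18, 60, -35) (49.6, 2) [ 0.469 -0.032  0.185] 3e-18
(-18, 4, -35) (1.0, 0) [ 0.469 -0.032  0.129] 9e-17
(-5, 4, -28) (0.4, 4) [ 0.467 -0.033  0.118] 2e-18
(4, 4, -24) (1.0, 0) [ 0.469 -0.032  0.111] 7e-18
(10, 4, -20) (1.0, 0) [ 0.467 -0.033  0.104] 8e-18
(22, 4, -10) (1.0, 0) [ 0.464 -0.033  0.083] 3e-17
(30, 4, -4) (-0.5, 9) [ 0.464 -0.033  0.069] 2e-17
(50, 4, -2) (1.0, 0) [ 0.482 -0.03   0.065] 1e-17
(53, 4, -2) (0.9, 0) [ 0.485 -0.03   0.065] 1e-19
(60, 10, 3) (2.4, 4) [ 0.487 -0.029  0.058] 6e-17
(66, 20, 7) (1.1, 0) [ 0.49  -0.029  0.058] 2e-18
(70, 35, 12) (1.1, 0) [ 0.491 -0.029  0.061] 1e-18
(71, 45, 16) (2.0, 0) [ 0.491 -0.029  0.06 ] 4e-18
[[[-0.013,-0.0,-0.074],[0.0,0.0,0.0],1],[[-0.013,-0.0,-0.074],[0.0,0.0,0.0],1],[[-0.012,-0.0,-0.074],[0.0,0.0,0.0],1],[[-0.013,-0.0,-0.074],[0.0,0.0,0.0],1],[[-0.013,-0.0,-0.074],[0.0,0.0,0.0],1],[[-0.013,-0.001,-0.073],[0.0,0.0,0.0],1],[[-0.012,0.0,-0.074],[0.0,0.0,0.0],1],[[-0.013,0.0,-0.074],[0.0,0.0,0.0],1],[[-0.002,0.063,-0.008],[0.001,-0.547,0.001],1],[[-0.002,0.064,-0.007]
[... 195 characters left out ...]
547,0.002],1],[[-0.004,0.063,-0.007],[0.001,-0.547,0.001],1],[[-0.003,0.064,-0.007],[0.0,-0.547,0.002],1],[[-0.004,0.063,-0.007],[0.001,-0.547,0.001],1],[[-0.004,0.064,-0.006],[0.0,-0.547,0.001],1],[[-0.004,0.063,-0.007],[0.001,-0.547,0.002],1],[[-0.005,0.063,-0.006],[0.0,-0.546,0.001],1]]
[[[-0.005,0.064,-0.006],[0.001,-0.547,0.002],1],[[-0.005,0.063,-0.006],[0.0,-0.547,0.001],1],[[-0.005,0.064,-0.006],[0.001,-0.547,0.002],1],[[-0.005,0.063,-0.005],[0.0,-0.547,0.001],1],[[0.041,0.0,0.041],[0.0,0.0,-0.0],1],[[0.041,0.0,0.042],[0.0,0.0,-0.0],1],[[0.041,0.0,0.041],[0.0,0.0,-0.0],1],[[0.041,0.0,0.041],[0.0,0.0,-0.0],1],[[0.041,0.0,0.042],[0.0,0.0,-0.0],1],[[0.041,0.001,0.041],[0.0,0.0,-0.0],1]]
```

Request:
{"api": "play_rows", "payload": {
  "steps": [
    [[-0.013, 0, -0.074], [0, 0, 0], 1],
    [[-0.013, 0, -0.074], [0, 0, 0], 1],
    [[-0.013, 0, -0.074], [0, 0, 0], 1],
    [[-0.013, 0, -0.074], [0, 0, 0], 1],
    [[-0.013, 0, -0.074], [0, 0, 0], 1],
    [[-0.013, 0, -0.074], [0, 0, 0], 1],
    [[-0.013, 0, -0.074], [0, 0, 0], 1],
    [[-0.013, 0, -0.074], [0, 0, 0], 1],
    [[-0.002, 0.063, -0.008], [0.001, -0.547, 0.001], 1],
    [[-0.002, 0.063, -0.008], [0.001, -0.547, 0.001], 1]
  ]
}}

```text
clock: 6.57
eef_pos: [0.4407, 0.1434, 0.1798]
eef_rot: [[0.956, 0.163, -0.243], [0.158, -0.987, -0.038], [-0.246, -0.002, -0.969]]
wrist_force: [0.4, 0.2, -2.1]
grip_width: 0.0164
grip_force: 78.3
```

Request:
{"api": "play_rows", "payload": {
  "steps": [
    [[-0.002, 0.063, -0.007], [0, -0.547, 0.001], 1],
    [[-0.002, 0.063, -0.007], [0, -0.547, 0.001], 1],
    [[-0.003, 0.063, -0.007], [0, -0.547, 0.001], 1],
    [[-0.003, 0.063, -0.007], [0, -0.547, 0.001], 1],
    [[-0.004, 0.063, -0.007], [0, -0.547, 0.002], 1],
    [[-0.004, 0.064, -0.007], [0, -0.547, 0.002], 1],
    [[-0.004, 0.064, -0.007], [0, -0.547, 0.002], 1],
    [[-0.004, 0.064, -0.006], [0, -0.547, 0.002], 1],
    [[-0.004, 0.064, -0.006], [0, -0.547, 0.002], 1],
    [[-0.005, 0.064, -0.006], [0, -0.547, 0.002], 1]
  ]
}}

```text
clock: 7.4
eef_pos: [0.4605, 0.017, 0.194]
eef_rot: [[0.796, 0.16, -0.583], [0.13, -0.987, -0.094], [-0.591, -0.001, -0.807]]
wrist_force: [-0.5, 0.7, -2.2]
grip_width: 0.0166
grip_force: 78.4
```

Request:
{"api": "play_rows", "payload": {
  "steps": [
    [[-0.005, 0.064, -0.006], [0, -0.547, 0.002], 1],
    [[-0.005, 0.064, -0.006], [0, -0.547, 0.002], 1],
    [[-0.005, 0.064, -0.006], [0, -0.547, 0.002], 1],
    [[-0.005, 0.063, -0.005], [0, -0.547, 0.002], 1],
    [[0, 0, 0], [0, 0, 0], 1],
    [[0, 0, 0], [0, 0, 0], 1]
  ]
}}

```text
clock: 7.9
eef_pos: [0.4684, -0.033, 0.1996]
eef_rot: [[0.7, 0.159, -0.696], [0.113, -0.987, -0.112], [-0.705, -0.0, -0.709]]
wrist_force: [0.2, 0.4, -2.6]
grip_width: 0.0167
grip_force: 78.4
```

```bash
cat >> kin.py <<'E'
def scoop_now():
    p,R=cur(); T=np.load("T.npy"); Rc=R@T[:3,:3].T; P=p-Rc@T[:3,3]; l=P+Rc@[.046,0,0]
    lp=Rs(0).T@(l-PAN)*1e3; x=Rc[:,0]; return lp.round(1),round(np.rad2deg(np.arcsin(x[2])),1),round(np.rad2deg(np.arctan2(x[1],x[0])),1),round(np.rad2deg(np.arcsin(Rc[2,1])),1)
E
python3 - <<'E'
from kin import *
print(scoop_now())
p,d,W=cloud("top"); p2,_,_=cloud("scene"); a=p[150:280,230:400]; b=p2[100:230,230:400]
cv2.imwrite("pics/pre.png",cv2.resize(np.hstack([a,b]),(800,306),interpolation=cv2.INTER_CUBIC))
W0=Rs(0).T@((W-PAN).reshape(-1,3).T); W0=W0.T.reshape(W.shape)*1e3
bb,g,rr=[p[...,i].astype(int) for i in range(3)]
m=(W0[...,2]>60)&(abs(W0[...,1])<60)&(W0[...,0]>-60)&(W0[...,0]<10)&np.isfinite(W0[...,2]); q=W0[m]
for x in range(-60,0,6):
    k=q[(q[:,0]>=x)&(q[:,0]<x+6)]
    if len(k): print(x,len(k),k[:,1].min().round(1),k[:,1].max().round(1),np.percentile(k[:,2],[5,50,95]).round(1))
E
```

```text
(array([-18.8,   1.3,  74.3]), np.float64(-35.0), np.float64(9.2), np.float64(-0.0))
-60 57 -52.0 59.3 [232.9 259.1 504.7]
-54 79 -58.4 59.5 [237.8 265.8 508.6]
-48 97 -59.8 59.1 [246.4 274.9 511.3]
-42 108 -59.8 59.9 [266.4 386.2 514.9]
-36 115 -59.0 59.9 [269.8 501.3 518. ]
-30 118 -59.9 59.4 [262.3 503.1 520.1]
-24 97 -59.9 59.9 [306.  511.7 523.7]
-18 95 -30.5 59.9 [321.  515.6 526.8]
-12 98 -28.5 59.8 [460.8 518.  530.1]
-6 115 -31.4 59.3 [489.6 518.1 531.8]
```

View pics/pre.png

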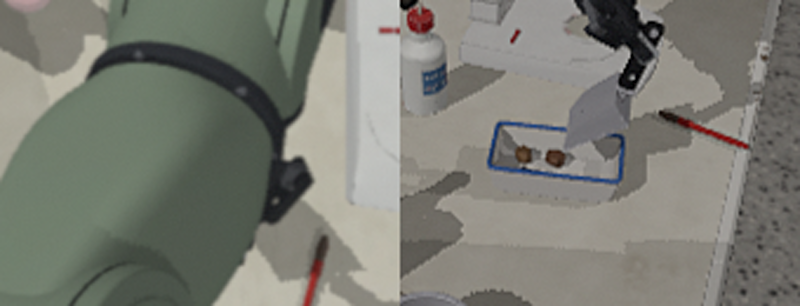

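```bash
cat >> kin.py <<'E'
def scoop_frame():
    p,R=cur(); T=np.load("T.npy"); Rc=R@T[:3,:3].T; return p-Rc@T[:3,3],Rc
E
python3 - <<'E'
from kin import *
P,Rc=scoop_frame(); p,d,W=cloud("scene"); q=((W-P)@Rc)*1e3; q=q[np.isfinite(q[...,0])]
m=(q[:,0]>-60)&(q[:,0]<60)&(abs(q[:,1])<45)&(q[:,2]>-12)&(q[:,2]<45); q=q[m]; print(len(q))
for x in range(-60,60,10):
    k=q[(q[:,0]>=x)&(q[:,0]<x+10)]
    if len(k): print(x,len(k),k[:,0].max().round(1),"y",np.percentile(k[:,1],[2,98]).round(1),"z",np.percentile(k[:,2],[3,30,50,97]).round(1))
a=pan_pose(-18,30,-35); b=pan_pose(-18,5,-35)
plan([(a[0],a[1],4,1),(b[0],b[1],4,1)])
E
```

```text
630
-60 26 -50.5 y [ 4.3 12.3] z [21.5 30.1 33.8 43.8]
-50 27 -40.1 y [ 0.4 13.1] z [22.1 28.1 32.6 42.8]
-40 101 -30.2 y [-25.9  35.6] z [-1.3  8.6 17.3 35.4]
-30 55 -20.0 y [-33.2  37. ] z [ 0.4 12.8 20.4 31.5]
-20 57 -10.0 y [-34.5  36.4] z [ 1.1 10.6 16.9 29. ]
-10 78 -0.1 y [-34.   36.7] z [-1.2  5.7 13.3 29.3]
0 70 9.9 y [-34.   36.7] z [-0.4  3.5 10.4 26.7]
10 65 20.0 y [-34.   36.7] z [-0.3  4.5 11.2 24.4]
20 58 29.9 y [-34.9  35.2] z [-0.9  2.1  6.9 19. ]
30 48 39.9 y [-33.3  36.7] z [-1.5  1.8  3.7 14.7]
40 40 49.9 y [-33.5  36.5] z [-1.   0.2  0.6 10.3]
50 5 52.6 y [-20.9  31.7] z [-2.7 -0.7 -0.4  0.4]
[[[0.04,0.001,0.039],[0.003,-0.003,0.002],1],[[0.04,0.0,0.04],[0.003,-0.002,0.002],1],[[0.04,0.001,0.039],[0.002,-0.003,0.002],1],[[0.04,0.0,0.04],[0.003,-0.003,0.001],1],[[0.022,0.0,0.022],[0.0,0.0,0.0],1],[[0.022,0.0,0.022],[0.0,0.0,0.0],1],[[0.022,0.0,0.022],[0.0,0.0,0.0],1],[[0.022,0.001,0.023],[0.0,0.0,0.0],1]]
```

```bash
python3 - <<'E'
from kin import *
T=np.load("T.npy");T[0,3]-=.0025;T[1,3]-=.001;np.save("T.npy",T)
for w in[(-18,5,-35),(-7,4,-33),(4,4,-26),(12,4,-20),(22,4,-13),(30,4,-10),(40,4,-6),(50,4,-3),(54,4.5,-2)]: print(w,clear(*w),end=' ')
a=pan_pose(-17,30,-35); b=pan_pose(-17,5,-35)
plan([(a[0],a[1],4,1),(b[0],b[1],4,1)])
E
```

```text
(-18, 5, -35) (2.0, 0) (-7, 4, -33) (1.0, 0) (4, 4, -26) (1.0, 0) (12, 4, -20) (1.0, 0) (22, 4, -13) (1.0, 0) (30, 4, -10) (1.0, 0) (40, 4, -6) (1.0, 0) (50, 4, -3) (1.0, 0) (54, 4.5, -2) (1.3, 0) [[[0.038,0.002,0.039],[0.003,-0.003,0.002],1],[[0.038,0.002,0.039],[0.003,-0.002,0.002],1],[[0.038,0.002,0.039],[0.002,-0.003,0.002],1],[[0.038,0.001,0.04],[0.003,-0.003,0.001],1],[[0.022,0.0,0.022],[0.0,0.0,0.0],1],[[0.022,0.0,0.022],[0.0,0.0,0.0],1],[[0.022,0.0,0.022],[0.0,0.0,0.0],1],[[0.022,0.001,0.022],[0.0,0.0,0.0],1]]
```

Request:
{"api": "play_rows", "payload": {
  "steps": [
    [[0.038, 0.002, 0.039], [0.003, -0.003, 0.002], 1],
    [[0.038, 0.002, 0.039], [0.003, -0.003, 0.002], 1],
    [[0.038, 0.002, 0.039], [0.003, -0.003, 0.002], 1],
    [[0.038, 0.002, 0.04], [0.003, -0.003, 0.001], 1],
    [[0.022, 0, 0.022], [0, 0, 0], 1],
    [[0.022, 0, 0.022], [0, 0, 0], 1],
    [[0.022, 0, 0.022], [0, 0, 0], 1],
    [[0.02, 0, 0.02], [0, 0, 0], 1],
    [[0, 0, 0], [0, 0, 0], 1]
  ]
}}

```text
clock: 8.8
eef_pos: [0.468, -0.0344, 0.1313]
eef_rot: [[0.699, 0.159, -0.697], [0.113, -0.987, -0.112], [-0.706, -0.001, -0.708]]
wrist_force: [-0.5, 0.6, 0.2]
grip_width: 0.0166
grip_force: 78.8
```

```bash
python3 - <<'E'
from kin import *
print(scoop_now(),status.read_state()["wrist_force"])
w=[(-7,4,-33,3),(4,4,-26,4),(12,4,-20,3),(22,4,-13,4),(30,4,-10,3),(40,4,-6,4),(50,4,-3,5)]
plan([(*pan_pose(*x[:3]),x[3],1) for x in w])
E
```

```text
(array([-17.5,   1.1,   4.5]), np.float64(-35.1), np.float64(9.2), np.float64(-0.0)) [-0.5085866   0.56825759  0.18535022]
[[[0.011,-0.001,-0.003],[-0.002,0.176,-0.004],1],[[0.012,-0.002,-0.002],[-0.002,0.176,-0.004],1],[[0.011,-0.001,-0.002],[-0.002,0.175,-0.004],1],[[0.007,-0.0,0.013],[-0.0,0.438,-0.0],1],[[0.006,-0.0,0.014],[-0.0,0.437,-0.001],1],[[0.006,-0.0,0.014],[-0.0,0.438,-0.0],1],[[0.005,-0.0,0.014],[-0.0,0.437,-0.001],1],[[0.007,-0.0,0.018],[-0.0,0.5,-0.0],1],[[0.006,-0.0,0.019],[-0.0,0.5,-0.001],1],[[0.006,-0.0,0.019],[-0.001,0.5,-0.0],1]]
[[[0.007,0.0,0.017],[-0.0,0.438,-0.001],1],[[0.007,0.0,0.017],[-0.0,0.437,-0.0],1],[[0.007,0.0,0.017],[-0.0,0.438,-0.001],1],[[0.006,0.0,0.017],[-0.0,0.437,-0.0],1],[[0.01,0.0,0.008],[-0.0,0.25,-0.0],1],[[0.01,0.0,0.008],[-0.0,0.25,-0.001],1],[[0.009,0.0,0.008],[-0.0,0.25,-0.0],1],[[0.01,0.0,0.009],[-0.0,0.25,-0.0],1],[[0.009,0.0,0.009],[-0.0,0.25,-0.001],1],[[0.009,0.0,0.009],[-0.0,0.25,-0.0],1]]
[[[0.009,0.0,0.009],[-0.0,0.25,-0.0],1],[[0.008,0.0,0.005],[-0.0,0.15,-0.0],1],[[0.009,0.0,0.005],[-0.0,0.15,-0.001],1],[[0.008,0.0,0.006],[-0.0,0.15,0.0],1],[[0.008,0.0,0.005],[-0.0,0.15,-0.0],1],[[0.008,0.0,0.006],[-0.0,0.15,-0.0],1]]
```

Request:
{"api": "play_rows", "payload": {
  "steps": [
    [[0.011, -0.001, -0.002], [-0.002, 0.176, -0.004], 1],
    [[0.012, -0.001, -0.002], [-0.002, 0.176, -0.004], 1],
    [[0.011, -0.001, -0.002], [-0.002, 0.176, -0.004], 1],
    [[0.007, 0, 0.013], [0, 0.438, 0], 1],
    [[0.006, 0, 0.014], [0, 0.438, 0], 1],
    [[0.006, 0, 0.014], [0, 0.438, 0], 1],
    [[0.005, 0, 0.014], [0, 0.438, 0], 1],
    [[0.007, 0, 0.018], [0, 0.5, 0], 1],
    [[0.006, 0, 0.019], [0, 0.5, 0], 1],
    [[0.006, 0, 0.019], [0, 0.5, 0], 1]
  ]
}}

```text
clock: 9.63
eef_pos: [0.4675, -0.0338, 0.1054]
eef_rot: [[0.858, 0.16, -0.488], [0.14, -0.987, -0.079], [-0.494, -0.001, -0.87]]
wrist_force: [0.7, -0.5, -3.0]
grip_width: 0.0167
grip_force: 78.4
```

Request:
{"api": "play_rows", "payload": {
  "steps": [
    [[0.007, 0, 0.017], [0, 0.438, 0], 1],
    [[0.007, 0, 0.017], [0, 0.438, 0], 1],
    [[0.007, 0, 0.017], [0, 0.438, 0], 1],
    [[0.006, 0, 0.017], [0, 0.438, 0], 1],
    [[0.01, 0, 0.008], [0, 0.25, 0], 1],
    [[0.01, 0, 0.008], [0, 0.25, 0], 1],
    [[0.009, 0, 0.008], [0, 0.25, 0], 1],
    [[0, 0, 0], [0, 0, 0], 1]
  ]
}}

```text
clock: 10.3
eef_pos: [0.4695, -0.0335, 0.0843]
eef_rot: [[0.93, 0.16, -0.332], [0.151, -0.987, -0.053], [-0.336, -0.001, -0.942]]
wrist_force: [-0.7, -0.3, -1.5]
grip_width: 0.0167
grip_force: 78.3
```

```bash
python3 - <<'E'
from kin import *
print(scoop_now(),status.read_state()["wrist_force"])
w=[(40,4,-6,5),(50,4,-3,6)]
plan([(*pan_pose(*x[:3]),x[3],1) for x in w])
p,d,W=cloud("scene"); cv2.imwrite("pics/sc1.png",cv2.resize(p[125:195,260:340],(686,600),interpolation=cv2.INTER_CUBIC))
E
```

```text
(array([30.2,  1.7,  5.2]), np.float64(-9.9), np.float64(9.2), np.float64(-0.0)) [-0.71070582 -0.2774708  -1.51044976]
[[[0.008,-0.0,0.008],[-0.0,0.193,-0.003],1],[[0.008,-0.0,0.008],[-0.0,0.192,-0.002],1],[[0.007,-0.001,0.008],[-0.0,0.193,-0.003],1],[[0.008,0.0,0.008],[-0.001,0.193,-0.002],1],[[0.007,0.0,0.008],[0.0,0.192,-0.003],1],[[0.007,0.0,0.004],[0.0,0.125,-0.0],1],[[0.007,0.0,0.005],[0.0,0.125,-0.0],1],[[0.007,0.0,0.004],[0.0,0.125,-0.0],1],[[0.006,0.0,0.005],[0.0,0.125,-0.0],1],[[0.007,0.0,0.004],[0.0,0.125,-0.0],1]]
[[[0.007,0.0,0.005],[0.0,0.125,-0.001],1]]
```

View pics/sc1.png

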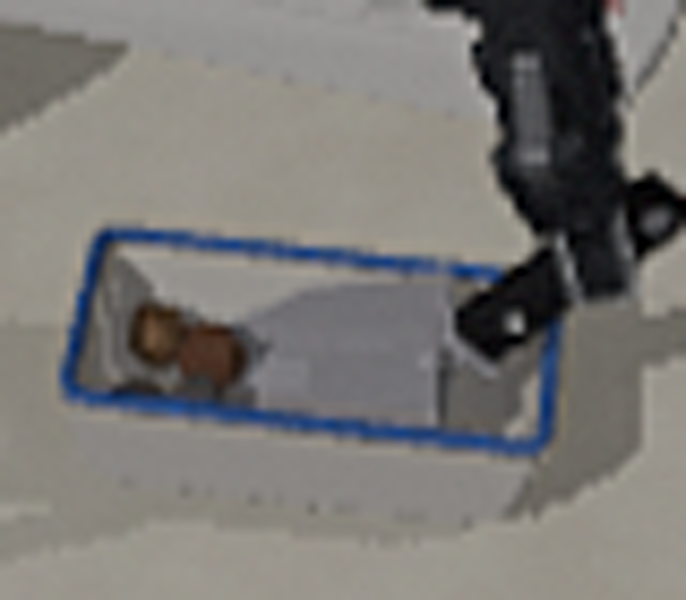

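The chips at (155,335), (215,355) and the two dark ones near (130–200,388) are ahead of the lip at (260,370). I'll continue to the far wall.

Request:
{"api": "play_rows", "payload": {
  "steps": [
    [[0.007, 0, 0.009], [0, 0.193, 0], 1],
    [[0.007, 0, 0.009], [0, 0.193, 0], 1],
    [[0.007, 0, 0.009], [0, 0.193, 0], 1],
    [[0.007, 0, 0.009], [0, 0.193, 0], 1],
    [[0.007, 0, 0.008], [0, 0.193, 0], 1],
    [[0.007, 0, 0.005], [0, 0.125, 0], 1],
    [[0.007, 0, 0.005], [0, 0.125, 0], 1],
    [[0.007, 0, 0.005], [0, 0.125, 0], 1],
    [[0.007, 0, 0.005], [0, 0.125, 0], 1],
    [[0.007, 0, 0.005], [0, 0.125, 0], 1]
  ]
}}

```text
clock: 11.18
eef_pos: [0.4789, -0.032, 0.0668]
eef_rot: [[0.96, 0.16, -0.228], [0.156, -0.987, -0.036], [-0.231, -0.001, -0.973]]
wrist_force: [-2.1, 0.2, 2.8]
grip_width: 0.0166
grip_force: 78.7
```

```bash
python3 - <<'E'
from kin import *
print(scoop_now(),status.read_state()["wrist_force"])
for w in[(54,4,-2),(60,9,2),(64,15,5),(67,24,8),(69,32,11),(71,42,15)]: print(clear(*w),end=' ')
w=[(54,4,-2,2),(60,9,2,3),(64,15,5,3),(67,24,8,3),(69,32,11,3),(71,42,15,4)]
plan([(*pan_pose(*x[:3]),x[3],1) for x in w])
p,d,W=cloud("scene"); cv2.imwrite("pics/sc2.png",cv2.resize(p[125:195,260:340],(686,600),interpolation=cv2.INTER_CUBIC))
E
```

```text
(array([47.6,  1.6,  2.5]), np.float64(-3.5), np.float64(9.2), np.float64(-0.0)) [-2.09433249  0.22286005  2.76751854]
(0.8, 0) (2.6, 0) (1.8, 0) (1.2, 0) (1.3, 0) (1.9, 0) [[[0.013,-0.001,0.003],[0.002,0.192,-0.005],1],[[0.012,-0.0,0.002],[0.001,0.192,-0.004],1],[[0.005,-0.0,0.007],[0.0,0.333,-0.0],1],[[0.005,-0.0,0.008],[0.0,0.333,-0.001],1],[[0.005,-0.0,0.007],[0.0,0.334,-0.0],1],[[0.003,-0.0,0.002],[0.0,0.25,-0.0],1],[[0.003,-0.0,0.003],[0.0,0.25,-0.001],1],[[0.003,-0.0,0.002],[0.0,0.25,-0.0],1],[[0.001,-0.0,-0.002],[-0.0,0.25,-0.0],1],[[0.002,-0.0,-0.003],[-0.0,0.25,-0.001],1]]
[[[0.001,-0.0,-0.002],[-0.0,0.25,0.0],1],[[0.001,-0.0,-0.0],[-0.0,0.25,-0.0],1],[[0.0,-0.0,-0.001],[-0.0,0.25,-0.001],1],[[0.001,-0.0,-0.0],[-0.0,0.25,0.0],1],[[0.0,-0.0,0.001],[-0.0,0.25,-0.0],1],[[0.001,-0.0,0.0],[-0.0,0.25,-0.0],1],[[0.0,-0.0,0.001],[-0.0,0.25,-0.001],1],[[0.001,-0.0,0.0],[-0.0,0.25,0.0],1]]
```

View pics/sc2.png

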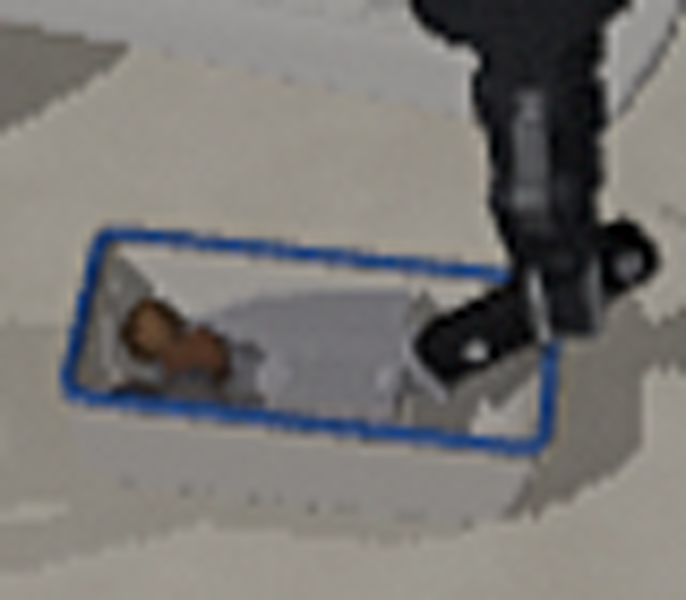

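Two brown chips at (150,330) and (205,355) are riding up over the lip against the far wall, and the dark ones are beside them. I'll go up the wall with pitch-back.

Request:
{"api": "play_rows", "payload": {
  "steps": [
    [[0.01, 0, 0.001], [0, 0.13, 0], 1],
    [[0.01, 0, 0.001], [0, 0.13, 0], 1],
    [[0.01, 0, 0.002], [0, 0.13, 0], 1],
    [[0, 0, 0], [0, 0, 0], 1]
  ]
}}

```text
clock: 11.57
eef_pos: [0.4841, -0.0311, 0.0648]
eef_rot: [[0.966, 0.16, -0.202], [0.157, -0.987, -0.032], [-0.205, -0.001, -0.979]]
wrist_force: [-4.9, -0.2, 5.7]
grip_width: 0.0165
grip_force: 79.0
```

```bash
python3 - <<'E'
from kin import *
print(scoop_now(),status.read_state()["wrist_force"])
w=[(58,6,0,2),(61,9.5,2,3),(64,15,5,3),(67,24,8,4),(69,32,11,4),(71,42,15,4)]
print([clear(*x[:3]) for x in w])
plan([(*pan_pose(*x[:3]),x[3],1) for x in w])
E
```

```text
(array([54.5,  1.6,  4.1]), np.float64(-2.0), np.float64(9.2), np.float64(-0.0)) [-4.88468749 -0.22064833  5.67433288]
[(1.5, 0), (2.3, 0), (1.8, 0), (1.2, 0), (1.3, 0), (1.9, 0)]
[[[0.005,-0.001,0.007],[-0.001,0.253,-0.007],1],[[0.005,-0.0,0.007],[-0.001,0.252,-0.007],1],[[0.002,-0.0,0.002],[-0.0,0.167,-0.0],1],[[0.003,-0.0,0.002],[-0.0,0.166,-0.0],1],[[0.002,-0.0,0.002],[-0.0,0.167,-0.0],1],[[0.001,-0.0,0.003],[-0.0,0.25,-0.0],1],[[0.001,-0.0,0.004],[-0.0,0.25,-0.001],1],[[0.002,-0.0,0.003],[-0.001,0.25,-0.0],1],[[0.001,-0.0,-0.002],[0.0,0.188,-0.0],1],[[0.001,-0.0,-0.002],[0.0,0.187,-0.001],1]]
[[[0.001,-0.0,-0.001],[0.0,0.188,0.0],1],[[0.001,-0.0,-0.002],[0.0,0.187,-0.0],1],[[0.0,-0.0,-0.0],[0.0,0.188,-0.0],1],[[0.001,-0.0,-0.001],[0.0,0.187,-0.0],1],[[0.0,-0.0,0.0],[0.0,0.188,-0.001],1],[[0.001,-0.0,-0.0],[0.0,0.187,0.0],1],[[0.0,-0.0,0.001],[0.0,0.25,-0.0],1],[[0.001,-0.0,0.0],[0.0,0.25,-0.001],1],[[0.0,-0.0,0.001],[0.0,0.25,0.0],1],[[0.001,-0.0,0.0],[0.0,0.25,-0.0],1]]
```

Request:
{"api": "play_rows", "payload": {
  "steps": [
    [[0.005, 0, 0.006], [0, 0.253, 0], 1],
    [[0.005, 0, 0.006], [0, 0.253, 0], 1],
    [[0.002, 0, 0.002], [0, 0.167, 0], 1],
    [[0.003, 0, 0.002], [0, 0.167, 0], 1],
    [[0.002, 0, 0.002], [0, 0.167, 0], 1],
    [[0.001, 0, 0.003], [0, 0.25, 0], 1],
    [[0.001, 0, 0.003], [0, 0.25, 0], 1],
    [[0.002, 0, 0.003], [0, 0.25, 0], 1],
    [[0.001, 0, -0.002], [0, 0.188, 0], 1],
    [[0.001, 0, -0.002], [0, 0.188, 0], 1]
  ]
}}

```text
clock: 12.4
eef_pos: [0.4874, -0.0304, 0.0593]
eef_rot: [[0.985, 0.16, -0.058], [0.16, -0.987, -0.008], [-0.058, -0.001, -0.998]]
wrist_force: [-5.5, -1.1, -2.5]
grip_width: 0.0166
grip_force: 78.3
```

Request:
{"api": "play_rows", "payload": {
  "steps": [
    [[0.001, 0, -0.001], [0, 0.188, 0], 1],
    [[0.001, 0, -0.002], [0, 0.188, 0], 1],
    [[0.001, 0, -0.001], [0, 0.188, 0], 1],
    [[0.001, 0, -0.001], [0, 0.188, 0], 1],
    [[0.001, 0, 0], [0, 0.188, 0], 1],
    [[0, 0, 0], [0, 0, 0], 1]
  ]
}}

```text
clock: 12.9
eef_pos: [0.4879, -0.0305, 0.0604]
eef_rot: [[0.987, 0.16, 0.007], [0.16, -0.987, 0.003], [0.007, -0.002, -1.0]]
wrist_force: [-9.9, -1.8, -0.5]
grip_width: 0.0168
grip_force: 78.4
```

```bash
python3 - <<'E'
from kin import *
print(scoop_now(),status.read_state()["wrist_force"])
w=[(70,36,13,3),(71.5,44,16,5),(71.5,56,19,4),(65,120,22,8)]
print([clear(*x[:3]) for x in w],[ik(*pan_pose(*x[:3]))[0] for x in w])
plan([(*pan_pose(*x[:3]),x[3],1) for x in w])
p,d,W=cloud("scene"); cv2.imwrite("pics/sc3.png",cv2.resize(p[125:195,260:340],(686,600),interpolation=cv2.INTER_CUBIC))
E
```

```text
(array([68.1,  1.6, 30.6]), np.float64(10.2), np.float64(9.2), np.float64(0.0)) [-9.88494064 -1.82821283 -0.48631786]
[(1.4, 0), (1.5, 0), (11.1, 0), (67.5, 9)] [np.float64(4.90499872420441e-18), np.float64(1.7947608750033383e-14), np.float64(8.964475789458105e-16), np.float64(2.2905917389659623e-18)]
[[[0.001,-0.0,0.003],[-0.002,0.232,-0.007],1],[[0.001,-0.001,0.003],[-0.002,0.232,-0.006],1],[[0.001,0.0,0.003],[-0.001,0.232,-0.007],1],[[0.0,0.0,-0.0],[-0.0,0.15,-0.0],1],[[0.001,0.0,-0.0],[-0.0,0.15,-0.0],1],[[0.0,0.0,-0.0],[-0.0,0.15,-0.001],1],[[0.001,0.0,-0.0],[-0.0,0.15,0.0],1],[[0.0,0.0,-0.0],[-0.0,0.15,0.0],1],[[-0.0,0.0,-0.005],[-0.0,0.187,-0.0],1],[[-0.0,0.0,-0.005],[-0.0,0.188,-0.0],1]]
[[[0.0,0.0,-0.006],[-0.0,0.187,-0.001],1],[[0.0,0.0,-0.005],[-0.001,0.188,0.0],1],[[0.002,-0.0,-0.035],[0.0,0.094,-0.0],1],[[0.001,-0.0,-0.035],[0.0,0.093,-0.0],1],[[0.002,-0.0,-0.036],[0.0,0.094,-0.0],1],[[0.002,-0.0,-0.035],[0.0,0.094,-0.0],1],[[0.003,-0.0,-0.035],[0.0,0.094,-0.0],1],[[0.003,-0.0,-0.035],[0.0,0.093,-0.001],1],[[0.002,-0.0,-0.035],[0.0,0.094,0.0],1],[[0.004,-0.0,-0.035],[0.0,0.094,0.0],1]]
```

View pics/sc3.png

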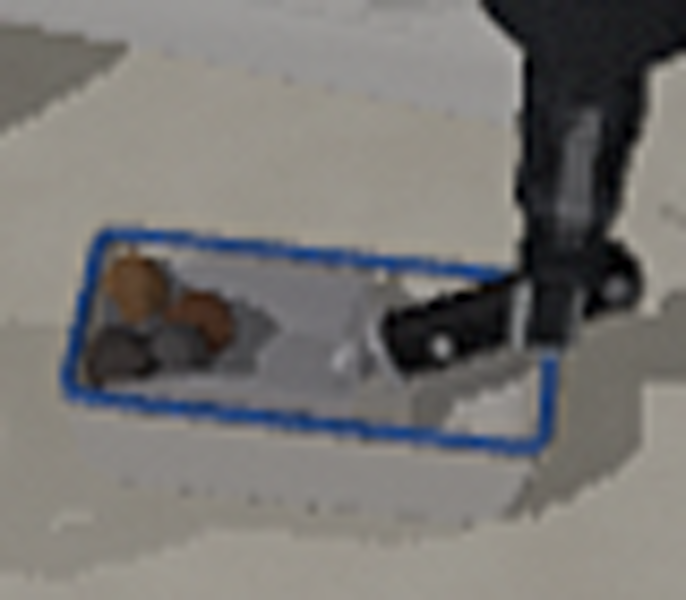

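All four chips are on the scoop: tan (135,285), black (120,355), rust (205,320) and grey (180,345). The front two sit close to the lip, so I'll pitch back more before clearing the rim.

```bash
python3 - <<'E'
from kin import *
w=[(67.5,32,13,4),(68.5,37,17,5),(69,41,21,5)]
for x in w+[(69.5,43,23),(69,41,24),(60,80,26),(50,120,30)]: print(clear(*x[:3]),ik(*pan_pose(*x[:3]))[0])
plan([(*pan_pose(*x[:3]),x[3],1) for x in w])
E
```

```text
(2.8, 0) 1.6081091384409988e-19
(3.1, 0) 8.1864340225373e-15
(0.2, 13) 0.0014595782138446273
(-0.0, 13) 0.003907545559538283
(-1.6, 13) 0.006024534203873075
(19.4, 10) 0.006331297327902102
(47.7, 9) 0.01075375668911526
[[[-0.002,-0.0,0.007],[-0.002,0.176,-0.005],1],[[-0.003,-0.0,0.007],[-0.002,0.176,-0.004],1],[[-0.003,-0.001,0.008],[-0.001,0.176,-0.005],1],[[-0.002,0.0,0.007],[-0.002,0.176,-0.005],1],[[-0.001,0.0,0.005],[-0.0,0.2,-0.0],1],[[-0.0,0.0,0.006],[-0.0,0.2,-0.0],1],[[-0.001,0.0,0.005],[-0.0,0.2,-0.0],1],[[-0.001,0.0,0.006],[-0.0,0.2,-0.001],1],[[-0.001,0.0,0.005],[-0.0,0.2,0.0],1],[[-0.001,0.0,0.007],[-0.0,0.2,-0.0],1]]
[[[-0.001,0.0,0.006],[-0.0,0.2,-0.0],1],[[-0.001,0.0,0.007],[-0.0,0.2,-0.001],1],[[-0.001,0.0,0.006],[-0.0,0.2,0.0],1],[[-0.001,0.0,0.007],[-0.0,0.2,0.0],1]]
```

Request:
{"api": "play_rows", "payload": {
  "steps": [
    [[-0.003, 0, 0.007], [0, 0.176, 0], 1],
    [[-0.003, 0, 0.007], [0, 0.176, 0], 1],
    [[-0.003, 0, 0.008], [0, 0.176, 0], 1],
    [[-0.002, 0, 0.007], [0, 0.176, 0], 1],
    [[-0.001, 0, 0.005], [0, 0.2, 0], 1],
    [[0, 0, 0.006], [0, 0.2, 0], 1],
    [[-0.001, 0, 0.005], [0, 0.2, 0], 1],
    [[-0.001, 0, 0.006], [0, 0.2, 0], 1],
    [[-0.001, 0, 0.005], [0, 0.2, 0], 1],
    [[0, 0, 0], [0, 0, 0], 1]
  ]
}}

```text
clock: 13.78
eef_pos: [0.4865, -0.0313, 0.0492]
eef_rot: [[0.979, 0.159, 0.126], [0.157, -0.987, 0.021], [0.127, -0.001, -0.992]]
wrist_force: [-0.5, -0.0, -3.0]
grip_width: 0.0167
grip_force: 78.3
```

```bash
python3 - <<'E'
from kin import *
print(scoop_now(),status.read_state()["wrist_force"])
P,Rc=scoop_frame(); p,d,W=cloud("scene"); Q=((W-P)@Rc)*1e3
m=(p.sum(-1)<310)&(abs(Q[...,0])<58)&(abs(Q[...,1])<42)&(Q[...,2]>6)&(Q[...,2]<45)&(Q[...,0]>-38); q=Q[m]
print(len(q)); H,xe,ye=np.histogram2d(q[:,0],q[:,1],bins=[np.arange(-40,61,10),np.arange(-45,46,10)]); print(H.astype(int))
w=[(70,43,17.5,4),(70,60,18,5)]
plan([(*pan_pose(*x[:3]),x[3],1) for x in w])
cv2.imwrite("pics/sc4.png",cv2.resize(p[125:195,260:340],(686,600),interpolation=cv2.INTER_CUBIC))
E
```

```text
(array([69.2,  0.9, 37.5]), np.float64(17.1), np.float64(9.1), np.float64(-0.0)) [-0.52947814 -0.03905482 -3.02820776]
224
[[ 0  0  2  1  1  2  1  1  2]
 [ 2  0  0  0  0  0  0  3  0]
 [ 1  0  0  0  0  0  0  2  1]
 [ 0  4  0  5  2  0  0  3  0]
 [ 0  2  1  9 11  2  3  2  1]
 [ 0  6  3  7  3  9  9  1  0]
 [ 2  2  6 15  2  4 11  6  0]
 [ 1  2 11 13  0  3  8 13  0]
 [ 0  0  2  0  0  3  8  7  0]
 [ 1  0  0  0  0  0  1  0  1]]
[[[0.001,-0.001,-0.005],[0.001,0.026,-0.008],1],[[0.002,-0.001,-0.006],[0.001,0.025,-0.008],1],[[0.001,-0.001,-0.005],[0.001,0.026,-0.008],1],[[0.002,-0.0,-0.006],[0.002,0.026,-0.009],1],[[0.002,-0.0,-0.016],[-0.0,0.025,0.0],1],[[0.002,-0.0,-0.015],[-0.0,0.025,0.0],1],[[0.002,-0.0,-0.016],[-0.0,0.025,0.0],1],[[0.002,-0.0,-0.015],[-0.0,0.025,0.0],1],[[0.002,-0.0,-0.016],[-0.0,0.025,0.0],1]]
```

View pics/sc4.png

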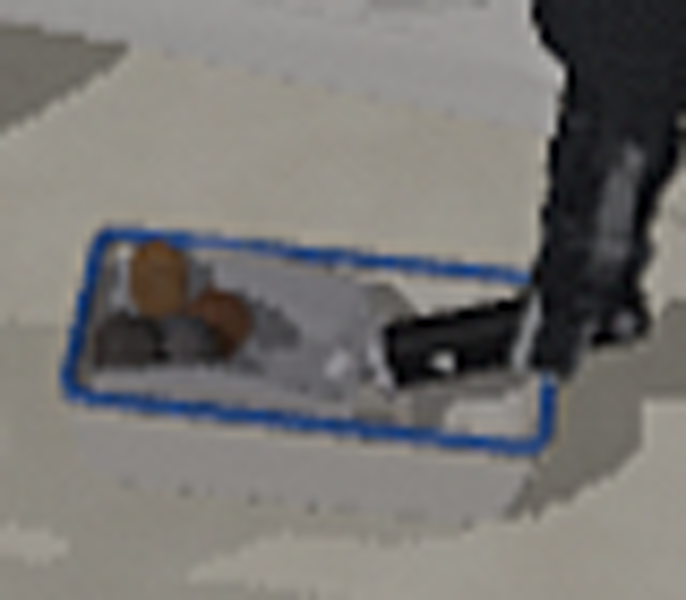

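All four chips are on the pitched scoop, clear of the wall: tan (158,278), black (130,340), grey (190,340), rust (225,320). I'll lift slowly and check the carry options.

Request:
{"api": "play_rows", "payload": {
  "steps": [
    [[0.001, 0, -0.005], [0, 0.025, 0], 1],
    [[0.001, 0, -0.006], [0, 0.025, 0], 1],
    [[0.001, 0, -0.008], [0, 0.025, 0], 1],
    [[0.001, 0, -0.01], [0, 0.025, 0], 1],
    [[0.001, 0, -0.014], [0, 0.025, 0], 1],
    [[0.002, 0, -0.018], [0, 0.025, 0], 1],
    [[0.003, 0, -0.022], [0, 0.05, 0], 1],
    [[0.003, 0, -0.026], [0, 0.05, 0], 1],
    [[0.004, 0, -0.03], [0, 0.05, 0], 1],
    [[0.004, 0, -0.03], [0, 0.05, 0], 1]
  ]
}}

```text
clock: 14.67
eef_pos: [0.4863, -0.0308, 0.084]
eef_rot: [[0.976, 0.16, 0.15], [0.158, -0.987, 0.025], [0.152, -0.001, -0.988]]
wrist_force: [-1.1, 0.4, -2.4]
grip_width: 0.0164
grip_force: 78.5
```

Request:
{"api": "play_rows", "payload": {
  "steps": [
    [[0.004, 0, -0.03], [0, 0.05, 0], 1],
    [[0.004, 0, -0.03], [0, 0.05, 0], 1],
    [[0.004, 0, -0.03], [0, 0.05, 0], 1],
    [[0.004, 0, -0.03], [0, 0.05, 0], 1],
    [[0.004, 0, -0.03], [0, 0.05, 0], 1],
    [[0.004, 0, -0.03], [0, 0.05, 0], 1],
    [[0.004, 0, -0.03], [0, 0.05, 0], 1],
    [[0.003, 0, -0.025], [0, 0.05, 0], 1],
    [[0.002, 0, -0.015], [0, 0, 0], 1],
    [[0.001, 0, -0.007], [0, 0, 0], 1]
  ]
}}

```text
clock: 15.5
eef_pos: [0.4845, -0.0311, 0.1355]
eef_rot: [[0.971, 0.16, 0.176], [0.158, -0.987, 0.029], [0.179, -0.001, -0.984]]
wrist_force: [-0.5, 0.4, -2.5]
grip_width: 0.0164
grip_force: 78.5
```

```bash
cat >> kin.py <<'E'
def lip_pose(L_,pitch,yawd):
    R=Rs(pitch,np.deg2rad(yawd)); return scoop2tcp(np.array(L_)-R@np.array([.046,0,0]),R)
E
python3 - <<'E'
from kin import *
s=status.read_state(); print(scoop_now(),s["wrist_force"],s["joint_positions"].round(2))
P,Rc=scoop_frame(); l0=P+Rc@[.046,0,0]; print(l0)
for Y in(-45,-30,90,100):
    u=np.array([np.cos(np.deg2rad(Y)),np.sin(np.deg2rad(Y)),0])
    l1=JAR-u*.018+[0,0,.15]
    q=s["joint_positions"]; worst=0; js=0
    for i in range(1,21):
        f=i/20; k,q2=ik(*lip_pose(l0+(l1-l0)*f,18,9.2+(Y-9.2)*f),seeds=1,q=q); worst=max(worst,k); js=max(js,abs(q2-q).max()); q=q2
    kk=[]
    for pt in range(18,-56,-6):
        k,q2=ik(*lip_pose(l1-[0,0,.06],pt,Y),seeds=1,q=q); kk.append(k); js=max(js,abs(q2-q).max()); q=q2
    print(Y,"carry %.1e"%worst,"dump",["%.0e"%k for k in kk],round(js,2),q.round(2))
p,d,W=cloud("scene"); cv2.imwrite("pics/sc5.png",p[60:220,220:420])
Q=((W-P)@Rc)*1e3
m=(p.sum(-1)<310)&(abs(Q[...,1])<42)&(Q[...,2]>6)&(Q[...,2]<45)&(Q[...,0]>-38)&(Q[...,0]<58); q=Q[m]
print(len(q)); H,_,_=np.histogram2d(q[:,0],q[:,1],bins=[np.arange(-40,61,10),np.arange(-45,46,10)]); print(H.astype(int))
E
```

```text
(array([ 67.6,   1.6, 131.7]), np.float64(20.1), np.float64(9.2), np.float64(-0.0)) [-0.45412402  0.39976143 -2.50484762] [-0.13  0.72  0.27  2.11 -0.95  0.26 -0.44]
[ 0.6341735  -0.00583909  0.13168318]
-45 carry 6.6e-04 dump ['2e-06', '3e-05', '1e-04', '2e-04', '4e-04', '6e-04', '7e-04', '8e-04', '9e-04', '9e-04', '1e-03', '2e-03', '2e-03'] 0.16 [-0.21  1.22 -0.11  0.77 -0.84  1.73 -2.53]
-30 carry 2.6e-04 dump ['5e-05', '3e-16', '3e-04', '9e-17', '4e-04', '5e-04', '9e-04', '1e-03', '2e-03', '2e-03', '4e-06', '2e-04', '3e-03'] 0.96 [-0.17  1.38 -0.87  0.38 -0.16  1.99 -2.8 ]
90 carry 3.3e-14 dump ['6e-05', '6e-17', '2e-10', '9e-17', '4e-16', '3e-07', '5e-12', '6e-16', '5e-05', '2e-16', '1e-20', '3e-17', '1e-03'] 0.28 [-0.89  1.46  1.18  0.38 -0.13  1.99 -0.3 ]
100 carry 1.2e-04 dump ['2e-05', '1e-16', '4e-18', '5e-17', '2e-17', '3e-16', '3e-16', '2e-20', '3e-04', '3e-04', '7e-04', '7e-04', '1e-03'] 0.18 [-0.94  1.29  0.52  0.69  0.47  1.74 -0.48]
143
[[ 0  5  0  3  6  1  1  0  0]
 [ 0  1  2  8  7  2  5  1  0]
 [ 0  3  6  8  6  2  1  1  0]
 [ 1  1  4 15  1  0  1  0  0]
 [ 0  3  7 14  0  1  7  4  0]
 [ 0  0  3  2  0  1  9  0  0]
 [ 0  0  0  0  0  0  0  0  0]
 [ 0  0  0  0  0  0  0  0  0]
 [ 0  0  0  0  0  0  0  0  0]
 [ 0  0  0  0  0  0  0  0  0]]
```

```bash
python3 - <<'E'
from kin import *
P,Rc=scoop_frame(); l0=P+Rc@[.046,0,0]; l1=JAR+[0,-.02,.15]
st=None;w=[]
n=44
for i in range(1,n+1):
    t=i/n; f=t*t*(3-2*t); h=min(1,f*2)
    L1=l0+(l1-l0)*f+[0,0,.045*np.sin(np.pi*f)]
    w.append((*lip_pose(L1,20-2*f,9.2+80.8*f),1,1))
plan(w)
W=np.load("top.npy"); S=512/800
for n_,(u,v) in dict(beaker=(327,225),flask=(377,222),wash=(540,195)).items(): print(n_,W[int(v*S)-6:int(v*S)+6,int(u*S)-6:int(u*S)+6].reshape(-1,3).mean(0).round(3))
E
```

```text
[[[0.001,-0.001,-0.002],[0.01,-0.026,-0.029],1],[[0.001,-0.002,-0.004],[0.016,-0.002,-0.09],1],[[0.002,-0.003,-0.006],[0.026,-0.004,-0.145],1],[[0.003,-0.005,-0.008],[0.035,-0.005,-0.198],1],[[0.004,-0.006,-0.009],[0.045,-0.007,-0.249],1],[[0.005,-0.007,-0.012],[0.053,-0.007,-0.296],1],[[0.006,-0.008,-0.013],[0.061,-0.009,-0.342],1],[[0.008,-0.009,-0.014],[0.067,-0.01,-0.383],1],[[0.01,-0.01,-0.016],[0.075,-0.012,-0.423],1],[[0.011,-0.01,-0.016],[0.081,-0.012,-0.459],1]]
[[[0.013,-0.011,-0.016],[0.086,-0.013,-0.493],1],[[0.016,-0.011,-0.017],[0.091,-0.013,-0.524],1],[[0.017,-0.012,-0.017],[0.095,-0.015,-0.552],1],[[0.02,-0.011,-0.015],[0.099,-0.015,-0.577],1],[[0.022,-0.011,-0.015],[0.103,-0.016,-0.6],1],[[0.025,-0.01,-0.014],[0.105,-0.016,-0.619],1],[[0.027,-0.01,-0.012],[0.107,-0.017,-0.637],1],[[0.029,-0.009,-0.009],[0.109,-0.017,-0.65],1],[[0.031,-0.007,-0.008],[0.11,-0.017,-0.662],1],[[0.033,-0.007,-0.005],[0.11,-0.018,-0.671],1]]
[[[0.035,-0.005,-0.002],[0.111,-0.017,-0.676],1],[[0.036,-0.003,0.001],[0.11,-0.018,-0.679],1],[[0.038,-0.001,0.003],[0.11,-0.018,-0.68],1],[[0.04,-0.
[... 305 characters left out ...]
]]
[[[0.04,0.012,0.019],[0.088,-0.015,-0.579],1],[[0.038,0.013,0.018],[0.084,-0.015,-0.553],1],[[0.037,0.014,0.019],[0.079,-0.014,-0.526],1],[[0.035,0.015,0.018],[0.074,-0.013,-0.495],1],[[0.033,0.014,0.017],[0.068,-0.012,-0.461],1],[[0.03,0.015,0.017],[0.063,-0.011,-0.425],1],[[0.028,0.014,0.015],[0.056,-0.01,-0.385],1],[[0.025,0.013,0.014],[0.05,-0.009,-0.343],1],[[0.022,0.013,0.012],[0.044,-0.008,-0.298],1],[[0.018,0.01,0.01],[0.036,-0.006,-0.25],1]]
[[[0.015,0.009,0.008],[0.029,-0.005,-0.2],1],[[0.01,0.006,0.005],[0.021,-0.004,-0.146],1],[[0.007,0.004,0.004],[0.013,-0.002,-0.089],1],[[0.002,0.002,0.001],[0.004,-0.001,-0.031],1]]
beaker [nan nan nan]
flask [nan nan nan]
wash [nan nan nan]
```

Request:
{"api": "play_rows", "payload": {
  "steps": [
    [[0.001, -0.001, -0.002], [0.01, -0.026, -0.03], 1],
    [[0.001, -0.002, -0.004], [0.016, -0.002, -0.09], 1],
    [[0.002, -0.003, -0.006], [0.026, -0.004, -0.145], 1],
    [[0.003, -0.005, -0.008], [0.035, -0.005, -0.2], 1],
    [[0.004, -0.006, -0.009], [0.045, -0.007, -0.25], 1],
    [[0.005, -0.007, -0.012], [0.053, -0.007, -0.3], 1],
    [[0.006, -0.008, -0.013], [0.061, -0.009, -0.34], 1],
    [[0.008, -0.009, -0.014], [0.067, -0.01, -0.38], 1],
    [[0.01, -0.01, -0.016], [0.075, -0.012, -0.42], 1],
    [[0.011, -0.01, -0.016], [0.081, -0.012, -0.46], 1]
  ]
}}

```text
clock: 16.38
eef_pos: [0.488, -0.0174, 0.1569]
eef_rot: [[0.926, 0.342, 0.161], [0.337, -0.94, 0.06], [0.172, -0.001, -0.985]]
wrist_force: [-0.3, -0.2, -3.5]
grip_width: 0.0166
grip_force: 78.5
```

Request:
{"api": "play_rows", "payload": {
  "steps": [
    [[0.013, -0.011, -0.016], [0.086, -0.013, -0.49], 1],
    [[0.016, -0.011, -0.017], [0.091, -0.013, -0.525], 1],
    [[0.017, -0.012, -0.017], [0.095, -0.015, -0.55], 1],
    [[0.02, -0.011, -0.015], [0.099, -0.015, -0.58], 1],
    [[0.022, -0.011, -0.015], [0.103, -0.016, -0.6], 1],
    [[0.025, -0.01, -0.014], [0.105, -0.016, -0.62], 1],
    [[0.027, -0.01, -0.012], [0.107, -0.017, -0.635], 1],
    [[0.029, -0.009, -0.009], [0.109, -0.017, -0.65], 1],
    [[0.031, -0.007, -0.008], [0.11, -0.017, -0.66], 1],
    [[0.033, -0.007, -0.005], [0.11, -0.018, -0.67], 1]
  ]
}}

```text
clock: 17.22
eef_pos: [0.5137, 0.0221, 0.1898]
eef_rot: [[0.705, 0.699, 0.115], [0.69, -0.715, 0.114], [0.162, -0.001, -0.987]]
wrist_force: [-0.3, -0.2, -3.1]
grip_width: 0.0168
grip_force: 78.4
```

Request:
{"api": "play_rows", "payload": {
  "steps": [
    [[0.035, -0.005, -0.002], [0.111, -0.017, -0.675], 1],
    [[0.036, -0.003, 0.001], [0.11, -0.018, -0.68], 1],
    [[0.038, -0.001, 0.003], [0.11, -0.018, -0.68], 1],
    [[0.04, 0, 0.006], [0.108, -0.018, -0.675], 1],
    [[0.04, 0.002, 0.009], [0.107, -0.017, -0.67], 1],
    [[0.041, 0.004, 0.011], [0.104, -0.018, -0.66], 1],
    [[0.041, 0.006, 0.013], [0.102, -0.017, -0.65], 1],
    [[0.041, 0.007, 0.015], [0.099, -0.016, -0.64], 1],
    [[0.041, 0.01, 0.017], [0.096, -0.016, -0.62], 1],
    [[0.04, 0.011, 0.017], [0.092, -0.016, -0.6], 1]
  ]
}}

```text
clock: 18.05
eef_pos: [0.5632, 0.0869, 0.1838]
eef_rot: [[0.324, 0.945, 0.048], [0.934, -0.327, 0.143], [0.151, -0.002, -0.989]]
wrist_force: [0.4, 0.4, -2.8]
grip_width: 0.0169
grip_force: 78.5
```

Request:
{"api": "play_rows", "payload": {
  "steps": [
    [[0.04, 0.012, 0.019], [0.088, -0.015, -0.58], 1],
    [[0.038, 0.013, 0.018], [0.084, -0.015, -0.55], 1],
    [[0.037, 0.014, 0.019], [0.079, -0.014, -0.525], 1],
    [[0.035, 0.015, 0.018], [0.074, -0.013, -0.495], 1],
    [[0.033, 0.014, 0.017], [0.068, -0.012, -0.46], 1],
    [[0.03, 0.015, 0.017], [0.063, -0.011, -0.425], 1],
    [[0.028, 0.014, 0.015], [0.056, -0.01, -0.385], 1],
    [[0.025, 0.013, 0.014], [0.05, -0.009, -0.345], 1],
    [[0.022, 0.013, 0.012], [0.044, -0.008, -0.3], 1],
    [[0.018, 0.01, 0.01], [0.036, -0.006, -0.25], 1]
  ]
}}

```text
clock: 18.88
eef_pos: [0.6019, 0.1455, 0.1614]
eef_rot: [[0.031, 1.0, 0.003], [0.989, -0.031, 0.143], [0.143, -0.002, -0.99]]
wrist_force: [-0.8, -0.0, -3.0]
grip_width: 0.0164
grip_force: 78.5
```

Request:
{"api": "play_rows", "payload": {
  "steps": [
    [[0.015, 0.009, 0.008], [0.029, -0.005, -0.2], 1],
    [[0.01, 0.006, 0.005], [0.021, -0.004, -0.145], 1],
    [[0.007, 0.004, 0.004], [0.013, -0.002, -0.09], 1],
    [[0.002, 0.002, 0.001], [0.004, 0, -0.03], 1],
    [[0, 0, 0], [0, 0, 0], 1]
  ]
}}

```text
clock: 19.3
eef_pos: [0.606, 0.1521, 0.159]
eef_rot: [[0.001, 1.0, -0.001], [0.99, -0.001, 0.143], [0.143, -0.002, -0.99]]
wrist_force: [-0.2, 0.1, -3.2]
grip_width: 0.0165
grip_force: 78.4
```

```bash
python3 - <<'E'
from kin import *
s=status.read_state(); print(s["wrist_force"],s["joint_positions"].round(2),scoop_now()[1:])
P,Rc=scoop_frame(); l0=P+Rc@[.046,0,0]; print(l0)
for cam in("scene","top"):
    p,d,W=cloud(cam); Q=((W-P)@Rc)*1e3
    m=(p.sum(-1)<300)&(abs(Q[...,1])<42)&(Q[...,2]>4)&(Q[...,2]<45)&(Q[...,0]>-38)&(Q[...,0]<58); q=Q[m]
    H,_,_=np.histogram2d(q[:,0],q[:,1],bins=[np.arange(-40,61,10),np.arange(-45,46,10)]); print(cam,H.astype(int).tolist())
    Q=((W-PAN)@Rs(0))*1e3; m=(p.sum(-1)<300)&(abs(Q[...,1])<38)&(Q[...,0]>-70)&(Q[...,0]<60)&(Q[...,2]>6)&(Q[...,2]<40); print("pan dark",m.sum())
u=np.array([0,1,0]); w=[]
q=s["joint_positions"]
N=26
for i in range(1,N+1):
    f=i/N; L1=l0+(JAR+[0,-.022,.092]-l0)*min(1,f*1.6); w.append((*lip_pose(L1,18-66*f,90),1,1))
    if i%3==0: k,q=ik(*w[-1][:2],seeds=1,q=q); print(i,"%.0e"%k)
plan(w)
E
```

```text
[-0.16007971  0.10215015 -3.24050663] [-0.3   0.87  0.16  1.42 -0.35  0.86  0.03] (np.float64(18.0), np.float64(89.9), np.float64(0.0))
[0.60512503 0.30362626 0.14965034]
scene [[0, 17, 2, 3, 6, 3, 3, 10, 0], [0, 16, 4, 11, 11, 4, 13, 11, 0], [0, 11, 10, 23, 9, 12, 10, 10, 0], [0, 11, 1, 2, 0, 2, 9, 9, 0], [0, 14, 12, 19, 0, 16, 25, 16, 0], [0, 11, 20, 2, 0, 1, 6, 5, 0], [0, 4, 0, 0, 0, 0, 0, 6, 0], [0, 2, 0, 0, 0, 0, 0, 1, 0], [0, 0, 0, 0, 0, 0, 0, 0, 0], [0, 0, 0, 0, 0, 0, 0, 0, 0]]
pan dark 7
top [[0, 6, 3, 13, 0, 10, 8, 1, 0], [0, 3, 17, 23, 14, 20, 20, 6, 0], [0, 0, 16, 20, 3, 17, 15, 3, 0], [0, 4, 18, 11, 0, 11, 23, 7, 0], [0, 4, 24, 9, 0, 13, 24, 7, 0], [0, 1, 9, 0, 0, 0, 0, 0, 0], [0, 0, 0, 0, 0, 0, 0, 0, 0], [0, 0, 0, 0, 0, 0, 0, 0, 0], [0, 0, 0, 0, 0, 0, 0, 0, 0], [0, 0, 0, 0, 0, 0, 0, 0, 0]]
pan dark 0
3 3e-16
6 1e-21
9 5e-16
12 3e-16
15 2e-16
18 1e-18
21 1e-13
24 5e-17
[[[0.005,0.001,-0.015],[-0.002,-0.636,-0.02],1],[[0.006,-0.0,-0.015],[-0.0,-0.635,0.0],1],[[0.006,-0.0,-0.015],[-0.0,-0.634,0.001],1],[[0.006,-0.001,-0.015],[0.0,-0.635,0.001],1],[[0.008,0.0,-0.015],[0.0,-0
[... 210 characters left out ...]
634,0.001],1]]
[[[0.012,-0.0,-0.016],[-0.0,-0.635,0.001],1],[[0.013,-0.0,-0.016],[0.0,-0.635,0.001],1],[[0.014,-0.0,-0.016],[0.0,-0.634,0.0],1],[[0.014,-0.0,-0.016],[0.0,-0.635,0.001],1],[[0.016,-0.001,-0.017],[0.0,-0.635,0.001],1],[[0.016,0.0,-0.017],[0.001,-0.634,0.0],1],[[0.009,0.0,-0.029],[-0.0,-0.635,0.001],1],[[0.008,0.0,-0.033],[-0.0,-0.634,0.001],1],[[0.008,0.0,-0.033],[-0.0,-0.635,0.001],1],[[0.007,0.0,-0.032],[0.0,-0.635,0.0],1]]
[[[0.008,0.0,-0.033],[0.0,-0.634,0.001],1],[[0.007,0.0,-0.033],[0.0,-0.635,0.001],1],[[0.008,0.0,-0.033],[0.001,-0.634,0.001],1],[[0.007,0.0,-0.032],[-0.0,-0.635,0.0],1],[[0.008,0.0,-0.033],[-0.0,-0.635,0.001],1],[[0.008,0.0,-0.033],[-0.0,-0.634,0.001],1]]
```

The top cloud shows a 2×2 cluster in the scoop and the pan is empty, so all four chips are aboard. Tipping now.

Request:
{"api": "play_rows", "payload": {
  "steps": [
    [[0.005, 0, -0.015], [0, -0.635, 0], 1],
    [[0.006, 0, -0.015], [0, -0.635, 0], 1],
    [[0.006, 0, -0.015], [0, -0.635, 0], 1],
    [[0.006, 0, -0.015], [0, -0.635, 0], 1],
    [[0.008, 0, -0.015], [0, -0.635, 0], 1],
    [[0.008, 0, -0.015], [0, -0.635, 0], 1],
    [[0.01, 0, -0.015], [0, -0.635, 0], 1],
    [[0.01, 0, -0.015], [0, -0.635, 0], 1],
    [[0.01, 0, -0.016], [0, -0.635, 0], 1],
    [[0.012, 0, -0.015], [0, -0.635, 0], 1]
  ]
}}

```text
clock: 20.23
eef_pos: [0.606, 0.1701, 0.1879]
eef_rot: [[0.001, 1.0, -0.001], [0.955, -0.001, -0.297], [-0.297, -0.001, -0.955]]
wrist_force: [-0.4, 0.4, -3.1]
grip_width: 0.0168
grip_force: 78.5
```

Request:
{"api": "play_rows", "payload": {
  "steps": [
    [[0.012, 0, -0.016], [0, -0.635, 0], 1],
    [[0.013, 0, -0.016], [0, -0.635, 0], 1],
    [[0.014, 0, -0.016], [0, -0.635, 0], 1],
    [[0.014, 0, -0.016], [0, -0.635, 0], 1],
    [[0.016, 0, -0.017], [0, -0.635, 0], 1],
    [[0.016, 0, -0.017], [0, -0.635, 0], 1],
    [[0.009, 0, -0.029], [0, -0.635, 0], 1],
    [[0.008, 0, -0.033], [0, -0.635, 0], 1],
    [[0.008, 0, -0.033], [0, -0.635, 0], 1],
    [[0.007, 0, -0.032], [0, -0.635, 0], 1]
  ]
}}

```text
clock: 21.07
eef_pos: [0.606, 0.214, 0.2155]
eef_rot: [[-0.0, 1.0, -0.001], [0.735, -0.001, -0.678], [-0.678, -0.001, -0.735]]
wrist_force: [-0.7, 0.2, -1.5]
grip_width: 0.0169
grip_force: 78.6
```

Request:
{"api": "play_rows", "payload": {
  "steps": [
    [[0.008, 0, -0.033], [0, -0.635, 0], 1],
    [[0.007, 0, -0.033], [0, -0.635, 0], 1],
    [[0.008, 0, -0.033], [0, -0.635, 0], 1],
    [[0.007, 0, -0.032], [0, -0.635, 0], 1],
    [[0.008, 0, -0.033], [0, -0.635, 0], 1],
    [[0.008, 0, -0.033], [0, -0.635, 0], 1],
    [[0, 0, 0], [0, 0, 0], 1],
    [[0, 0, 0], [0, 0, 0], 1],
    [[0, 0, 0], [0, 0, 0], 1]
  ]
}}

```text
clock: 21.82
eef_pos: [0.6063, 0.2485, 0.2342]
eef_rot: [[-0.0, 1.0, -0.002], [0.534, -0.001, -0.846], [-0.846, -0.001, -0.534]]
wrist_force: [0.3, 0.2, -2.7]
grip_width: 0.0167
grip_force: 78.7
```

```bash
cat > see.py <<'E'
from kin import *
s=status.read_state(); print(s["clock"],s["wrist_force"].round(1),scoop_now()[1:])
P,Rc=scoop_frame(); print(P+Rc@[.046,0,0])
for cam in("scene","top"):
    p,d,W=cloud(cam); Q=((W-P)@Rc)*1e3
    m=(p.sum(-1)<300)&(abs(Q[...,1])<42)&(Q[...,2]>4)&(Q[...,2]<45)&(Q[...,0]>-38)&(Q[...,0]<58); q=Q[m]
    H,_,_=np.histogram2d(q[:,0],q[:,1],bins=[np.arange(-40,61,20),np.arange(-45,46,15)]); print(cam,H.astype(int).tolist())
    Q=W-JAR; rr=np.hypot(Q[...,0],Q[...,1]); m=(rr<.05)&(Q[...,2]>.012)&(Q[...,2]<.07)&(p.sum(-1)<300); print("jar dark",m.sum())
E
python3 see.py
```

```text
21.8167 [ 0.3  0.2 -2.7] (np.float64(-47.9), np.float64(90.0), np.float64(0.0))
[0.60529934 0.30169674 0.09206759]
scene [[0, 0, 0, 0, 0, 0], [0, 0, 0, 0, 0, 0], [0, 0, 0, 0, 0, 9], [0, 0, 0, 0, 0, 6], [0, 0, 0, 0, 0, 1]]
jar dark 327
top [[1, 0, 0, 0, 0, 0], [5, 0, 0, 0, 0, 0], [1, 0, 0, 0, 0, 0], [0, 0, 0, 0, 0, 0], [0, 0, 0, 0, 0, 0]]
jar dark 220
```

```bash
python3 - <<'E'
from kin import *
def sp(p,pt,y): return scoop2tcp(np.array(p),Rs(pt,np.deg2rad(y)))
w=[(*lip_pose([.605,.27,.16],-30,90),8,1),(*sp([.56,.17,.15],0,55),12,1),(*sp(SC0+[0,0,.10],0,9.3),14,1),(*sp(SC0+[0,0,.02],0,9.3),5,1),(*sp(SC0+[0,0,.0005],0,9.3),5,1)]
q=status.read_state()["joint_positions"]
for x in w: k,q=ik(*x[:2],seeds=1,q=q); print("%.0e"%k,x[0].round(3))
plan(w)
E
```

```text
2e-04 [0.606 0.176 0.279]
4e-05 [0.506 0.091 0.206]
2e-05 [0.435 0.166 0.156]
6e-05 [0.435 0.166 0.076]
6e-05 [0.435 0.166 0.056]
[[[-0.048,-0.0,0.024],[-0.001,0.56,-0.001],1],[[-0.048,-0.0,0.022],[-0.001,0.561,-0.001],1],[[-0.05,-0.0,0.02],[-0.001,0.56,-0.001],1],[[-0.05,-0.001,0.018],[-0.001,0.56,-0.001],1],[[-0.051,0.0,0.016],[-0.001,0.561,-0.001],1],[[-0.051,0.0,0.014],[-0.001,0.56,-0.001],1],[[-0.052,-0.0,0.012],[-0.001,0.56,-0.001],1],[[-0.052,-0.0,0.01],[-0.001,0.56,-0.001],1],[[-0.007,-0.042,0.046],[0.309,0.606,0.669],1],[[-0.012,-0.04,0.046],[0.31,0.606,0.668],1]]
[[[-0.015,-0.038,0.047],[0.309,0.606,0.669],1],[[-0.019,-0.037,0.047],[0.309,0.607,0.668],1],[[-0.022,-0.035,0.047],[0.309,0.606,0.669],1],[[-0.026,-0.032,0.046],[0.31,0.606,0.669],1],[[-0.03,-0.03,0.046],[0.309,0.606,0.668],1],[[-0.032,-0.028,0.045],[0.309,0.606,0.669],1],[[-0.036,-0.025,0.044],[0.309,0.606,0.669],1],[[-0.039,-0.023,0.044],[0.31,0.606,0.668],1],[[-0.042,-0.02,0.042],[0.309,0.606,0.669],1],[[-0.044,-0.017,0.04],[0.309,0.607,0.668],1]]
[[[0.01,-0.036,0.016],[0.139,0.001,0.804],1],[[0.008,-0.036,0.01
[... 258 characters left out ...]
0.036,0.019],[0.139,0.001,0.804],1],[[-0.006,-0.035,0.02],[0.139,0.001,0.805],1],[[-0.008,-0.035,0.019],[0.139,0.001,0.804],1]]
[[[-0.011,-0.034,0.02],[0.139,0.001,0.804],1],[[-0.012,-0.034,0.02],[0.139,0.001,0.804],1],[[-0.013,-0.032,0.021],[0.139,0.001,0.804],1],[[-0.016,-0.032,0.021],[0.139,0.001,0.805],1],[[0.014,0.0,0.079],[-0.0,0.0,-0.0],1],[[0.013,0.0,0.079],[-0.0,0.0,-0.0],1],[[0.014,0.0,0.078],[-0.0,0.0,-0.0],1],[[0.013,0.001,0.079],[-0.0,0.0,-0.0],1],[[0.014,-0.0,0.079],[-0.0,0.0,-0.0],1],[[0.003,-0.0,0.019],[-0.0,0.0,-0.0],1]]
[[[0.004,-0.0,0.019],[-0.0,0.0,-0.0],1],[[0.003,-0.0,0.02],[-0.0,0.0,-0.0],1],[[0.003,-0.0,0.019],[-0.0,0.0,-0.0],1],[[0.004,-0.0,0.019],[-0.0,0.0,-0.0],1]]
```

Request:
{"api": "play_rows", "payload": {
  "steps": [
    [[-0.048, 0, 0.022], [0, 0.56, 0], 1],
    [[-0.048, 0, 0.022], [0, 0.56, 0], 1],
    [[-0.05, 0, 0.02], [0, 0.56, 0], 1],
    [[-0.05, 0, 0.018], [0, 0.56, 0], 1],
    [[-0.051, 0, 0.016], [0, 0.56, 0], 1],
    [[-0.051, 0, 0.014], [0, 0.56, 0], 1],
    [[-0.052, 0, 0.012], [0, 0.56, 0], 1],
    [[-0.052, 0, 0.01], [0, 0.56, 0], 1],
    [[-0.007, -0.042, 0.046], [0.31, 0.606, 0.668], 1],
    [[-0.012, -0.04, 0.046], [0.31, 0.606, 0.668], 1]
  ]
}}

```text
clock: 22.75
eef_pos: [0.5889, 0.1619, 0.2673]
eef_rot: [[0.098, 0.994, -0.041], [0.816, -0.104, -0.569], [-0.57, 0.023, -0.821]]
wrist_force: [0.4, -0.7, -2.4]
grip_width: 0.0171
grip_force: 78.6
```

Request:
{"api": "play_rows", "payload": {
  "steps": [
    [[-0.015, -0.038, 0.047], [0.31, 0.606, 0.668], 1],
    [[-0.019, -0.037, 0.047], [0.31, 0.606, 0.668], 1],
    [[-0.022, -0.035, 0.047], [0.31, 0.606, 0.668], 1],
    [[-0.026, -0.032, 0.046], [0.31, 0.606, 0.668], 1],
    [[-0.03, -0.03, 0.046], [0.31, 0.606, 0.668], 1],
    [[-0.032, -0.028, 0.045], [0.31, 0.606, 0.668], 1],
    [[-0.036, -0.025, 0.044], [0.31, 0.606, 0.668], 1],
    [[-0.039, -0.023, 0.044], [0.31, 0.606, 0.668], 1],
    [[-0.042, -0.02, 0.042], [0.31, 0.606, 0.668], 1],
    [[-0.044, -0.017, 0.04], [0.31, 0.606, 0.668], 1]
  ]
}}

```text
clock: 23.58
eef_pos: [0.5054, 0.0918, 0.2062]
eef_rot: [[0.568, 0.817, -0.098], [0.806, -0.576, -0.138], [-0.169, -0.001, -0.986]]
wrist_force: [1.0, -0.7, -2.8]
grip_width: 0.0166
grip_force: 78.6
```

Request:
{"api": "play_rows", "payload": {
  "steps": [
    [[0.01, -0.036, 0.016], [0.139, 0, 0.804], 1],
    [[0.008, -0.036, 0.017], [0.139, 0, 0.804], 1],
    [[0.006, -0.037, 0.017], [0.139, 0, 0.804], 1],
    [[0.004, -0.037, 0.018], [0.139, 0, 0.804], 1],
    [[0.002, -0.036, 0.018], [0.139, 0, 0.804], 1],
    [[0, -0.037, 0.018], [0.139, 0, 0.804], 1],
    [[-0.002, -0.036, 0.018], [0.139, 0, 0.804], 1],
    [[-0.004, -0.036, 0.019], [0.139, 0, 0.804], 1],
    [[-0.006, -0.035, 0.02], [0.139, 0, 0.804], 1],
    [[-0.008, -0.035, 0.019], [0.139, 0, 0.804], 1]
  ]
}}

```text
clock: 24.42
eef_pos: [0.455, 0.1453, 0.1704]
eef_rot: [[0.912, 0.377, -0.159], [0.372, -0.926, -0.064], [-0.172, -0.0, -0.985]]
wrist_force: [-0.0, 0.2, -1.6]
grip_width: 0.0165
grip_force: 78.5
```

Request:
{"api": "play_rows", "payload": {
  "steps": [
    [[-0.011, -0.034, 0.02], [0.139, 0, 0.804], 1],
    [[-0.012, -0.034, 0.02], [0.139, 0, 0.804], 1],
    [[-0.013, -0.032, 0.021], [0.139, 0, 0.804], 1],
    [[-0.016, -0.032, 0.021], [0.139, 0, 0.804], 1],
    [[0, 0, 0], [0, 0, 0], 1]
  ]
}}

```text
clock: 24.83
eef_pos: [0.434, 0.1671, 0.1557]
eef_rot: [[0.972, 0.159, -0.171], [0.156, -0.987, -0.027], [-0.173, -0.0, -0.985]]
wrist_force: [-0.5, 0.1, -2.2]
grip_width: 0.0172
grip_force: 78.5
```

```bash
python3 - <<'E'
from kin import *
def sp(p,pt,y): return scoop2tcp(np.array(p),Rs(pt,np.deg2rad(y)))
P,Rc=scoop_frame(); print(P,scoop_now())
plan([(*sp(SC0+[0,0,.02],0,9.3),6,1),(*sp(SC0+[0,0,.0],0,9.3),4,1)])
E
```

```text
[0.52765221 0.18308337 0.09963892] (array([ 38.8, 205.1,  99.5]), np.float64(-0.2), np.float64(9.1), np.float64(-0.1))
[[[0.012,0.001,0.065],[0.001,0.007,-0.007],1],[[0.013,0.001,0.066],[0.002,0.006,-0.007],1],[[0.012,0.002,0.065],[0.001,0.007,-0.007],1],[[0.012,0.001,0.066],[0.001,0.007,-0.007],1],[[0.013,0.001,0.065],[0.002,0.007,-0.007],1],[[0.012,0.001,0.066],[0.001,0.006,-0.007],1],[[0.004,0.0,0.025],[0.0,0.0,-0.0],1],[[0.004,0.0,0.024],[0.0,0.0,-0.0],1],[[0.005,0.0,0.025],[0.0,0.0,-0.0],1],[[0.004,0.0,0.024],[0.0,0.0,-0.0],1]]
```

Request:
{"api": "play_rows", "payload": {
  "steps": [
    [[0.012, 0.001, 0.065], [0.001, 0.007, -0.007], 1],
    [[0.012, 0.001, 0.065], [0.001, 0.007, -0.007], 1],
    [[0.012, 0.001, 0.065], [0.001, 0.007, -0.007], 1],
    [[0.012, 0.001, 0.065], [0.001, 0.007, -0.007], 1],
    [[0.012, 0.001, 0.065], [0.001, 0.007, -0.007], 1],
    [[0.012, 0.001, 0.065], [0.001, 0.007, -0.007], 1],
    [[0.004, 0, 0.025], [0, 0, 0], 1],
    [[0.004, 0, 0.025], [0, 0, 0], 1],
    [[0.004, 0, 0.025], [0, 0, 0], 1],
    [[0.004, 0, 0.022], [0, 0, 0], 1]
  ]
}}

```text
clock: 25.67
eef_pos: [0.4362, 0.1654, 0.0569]
eef_rot: [[0.972, 0.165, -0.167], [0.163, -0.986, -0.027], [-0.169, -0.001, -0.986]]
wrist_force: [-3.3, -0.4, 6.6]
grip_width: 0.0168
grip_force: 79.1
```

Request:
{"api": "play_rows", "payload": {
  "steps": [
    [[0, 0, 0], [0, 0, 0], 1],
    [[0, 0, 0], [0, 0, 0], 0.8],
    [[0, 0, 0], [0, 0, 0], 0.5],
    [[0, 0, 0], [0, 0, 0], 0.2],
    [[0, 0, 0], [0, 0, 0], 0],
    [[0, 0, 0], [0, 0, 0], 0],
    [[0, 0, -0.05], [0, 0, 0], 0],
    [[0, 0, -0.08], [0, 0, 0], 0],
    [[0, 0, -0.12], [0, 0, 0], 0],
    [[0, 0, -0.12], [0, 0, 0], 0]
  ]
}}

```text
clock: 26.5
eef_pos: [0.4484, 0.1672, 0.1311]
eef_rot: [[0.972, 0.164, -0.168], [0.162, -0.986, -0.028], [-0.17, 0.0, -0.985]]
wrist_force: [0.1, 0.3, 0.5]
grip_width: 0.0856
grip_force: 0.0
```

```bash
python3 - <<'E'
from kin import *
hi=Ro.from_euler
def Rv(yaw): return Rt(90,np.deg2rad(yaw))
q=status.read_state()["joint_positions"]
p,R=cur()
for yaw in(9,30,40,-20):
    k,q1=ik(LID+[0,0,.041-.0],Rv(yaw),q=q); k2,q2=ik(JAR+[0,0,.12],Rv(yaw),q=q1,seeds=1); print(yaw,"%.0e %.0e"%(k,k2),q1.round(2),q2.round(2))
plan([(LID+np.array([0,0,.16]),Rv(30),14,0)])
E
```

```text
9 5e-18 2e-16 [-1.01  1.07  0.57  1.64 -0.83  0.69 -1.43] [-0.76  1.08  0.62  1.17 -0.63  1.07 -1.52]
30 2e-20 6e-16 [-0.97  1.04  0.47  1.64 -0.72  0.64 -1.16] [-0.71  1.05  0.48  1.17 -0.49  1.03 -1.24]
40 9e-22 5e-16 [-0.98  1.05  0.49  1.64 -0.74  0.65 -0.97] [-0.66  1.03  0.34  1.16 -0.34  1.   -1.17]
-20 2e-18 3e-18 [-1.02  1.07  0.58  1.64 -0.85  0.7  -1.92] [-0.78  1.09  0.68  1.17 -0.68  1.09 -1.99]
[[[0.01,-0.072,-0.012],[-0.031,0.173,-0.366],0],[[0.012,-0.073,-0.012],[-0.031,0.174,-0.366],0],[[0.014,-0.071,-0.013],[-0.031,0.173,-0.366],0],[[0.016,-0.072,-0.012],[-0.031,0.174,-0.366],0],[[0.018,-0.071,-0.012],[-0.031,0.173,-0.366],0],[[0.02,-0.07,-0.012],[-0.031,0.174,-0.366],0],[[0.022,-0.07,-0.012],[-0.031,0.173,-0.366],0],[[0.023,-0.069,-0.012],[-0.031,0.174,-0.366],0],[[0.026,-0.069,-0.012],[-0.031,0.173,-0.366],0],[[0.027,-0.068,-0.011],[-0.031,0.173,-0.366],0]]
[[[0.03,-0.067,-0.012],[-0.031,0.174,-0.367],0],[[0.031,-0.066,-0.011],[-0.031,0.173,-0.366],0],[[0.033,-0.066,-0.011],[-0.031,0.174,-0.366],0],[[0.035,-0.065,-0.01],[-0.031,0.173,-0.366],0]]
```

Request:
{"api": "play_rows", "payload": {
  "steps": [
    [[0.01, -0.072, -0.012], [-0.031, 0.174, -0.366], 0],
    [[0.012, -0.072, -0.012], [-0.031, 0.174, -0.366], 0],
    [[0.014, -0.072, -0.012], [-0.031, 0.174, -0.366], 0],
    [[0.016, -0.072, -0.012], [-0.031, 0.174, -0.366], 0],
    [[0.018, -0.071, -0.012], [-0.031, 0.174, -0.366], 0],
    [[0.02, -0.07, -0.012], [-0.031, 0.174, -0.366], 0],
    [[0.022, -0.07, -0.012], [-0.031, 0.174, -0.366], 0],
    [[0.023, -0.069, -0.012], [-0.031, 0.174, -0.366], 0],
    [[0.026, -0.069, -0.012], [-0.031, 0.174, -0.366], 0],
    [[0.027, -0.068, -0.011], [-0.031, 0.174, -0.366], 0]
  ]
}}

```text
clock: 27.33
eef_pos: [0.4479, 0.3158, 0.1503]
eef_rot: [[0.91, 0.411, -0.045], [0.411, -0.911, -0.013], [-0.046, -0.006, -0.999]]
wrist_force: [-0.4, 0.4, 0.0]
grip_width: 0.0854
grip_force: 0.0
```

Request:
{"api": "play_rows", "payload": {
  "steps": [
    [[0.03, -0.067, -0.012], [-0.031, 0.174, -0.366], 0],
    [[0.031, -0.066, -0.011], [-0.031, 0.174, -0.366], 0],
    [[0.033, -0.066, -0.011], [-0.031, 0.174, -0.366], 0],
    [[0.035, -0.065, -0.01], [-0.031, 0.174, -0.366], 0],
    [[0, 0, 0], [0, 0, 0], 0]
  ]
}}

```text
clock: 27.75
eef_pos: [0.4471, 0.3766, 0.1584]
eef_rot: [[0.863, 0.505, 0.002], [0.505, -0.863, 0.003], [0.003, -0.001, -1.0]]
wrist_force: [0.1, 0.8, -0.2]
grip_width: 0.0851
grip_force: 0.0
```

```bash
python3 - <<'E'
from kin import *
p,d,W=cloud("scene"); p2,_,W2=cloud("top")
def circ(pts):  # algebraic circle fit
    x,y=pts[:,0],pts[:,1]; A=np.c_[2*x,2*y,np.ones(len(x))]; s=np.linalg.lstsq(A,x*x+y*y,rcond=None)[0]; return s[:2].round(4),round(float(np.sqrt(s[2]+s[0]**2+s[1]**2)),4)
for n,Wc in(("scene",W),("top",W2)):
    Q=Wc-JAR; r_=np.hypot(Q[...,0],Q[...,1]); m=(r_<.062)&(Wc[...,2]>.071)&(Wc[...,2]<.080)
    print(n,"jar rim",m.sum(),circ(Wc[m]),"enc",cv2.minEnclosingCircle((Wc[m][:,:2]*1000).astype(np.float32)))
    Q=Wc-LID; r_=np.hypot(Q[...,0],Q[...,1]); m=(r_<.062)&(Wc[...,2]>.014)&(Wc[...,2]<.022); print("flange",m.sum(),"enc",cv2.minEnclosingCircle((Wc[m][:,:2]*1000).astype(np.float32)))
    Q=Wc-SC0; m=(abs(((Q)@Rs(0))[...,0])<.035)&(abs((Q@Rs(0))[...,1])<.02)&(Wc[...,2]<.02)&(Wc[...,2]>-.02); q=Wc[m]; A=np.c_[q[:,:2],np.ones(len(q))]; print("scoop floor plane",np.linalg.lstsq(A,q[:,2],rcond=None)[0].round(3),np.median(q[:,2]).round(4),len(q))
L0=np.load("top.npy"); 
im=np.hstack([cv2.resize(p[140:300,190:350],(400,400)),cv2.resize(p2[150:290,120:260],(400,400))]); cv2.imwrite("pics/mid.png",im)
print(cur())
E
```

```text
scene jar rim 313 (array([0.6036, 0.3256]), 0.0492) enc ((604.2067260742188, 325.3375244140625), 53.08673858642578)
flange 1256 enc ((446.73193359375, 374.93548583984375), 52.4444465637207)
scoop floor plane [ 0.002  0.004 -0.   ] 0.0011 173
top jar rim 342 (array([0.6047, 0.3235]), 0.049) enc ((604.7454833984375, 323.6981506347656), 52.15676498413086)
flange 895 enc ((448.0141906738281, 373.5625), 52.05865478515625)
scoop floor plane [-0.005 -0.002  0.005] 0.0022 401
(array([0.44777323, 0.37361061, 0.15831429]), array([[ 8.65348761e-01,  5.01168366e-01,  1.33852336e-03],
       [ 5.01167719e-01, -8.65349795e-01,  8.06006572e-04],
       [ 1.56223591e-03, -2.66520897e-05, -9.99998779e-01]]))
```

View pics/mid.png

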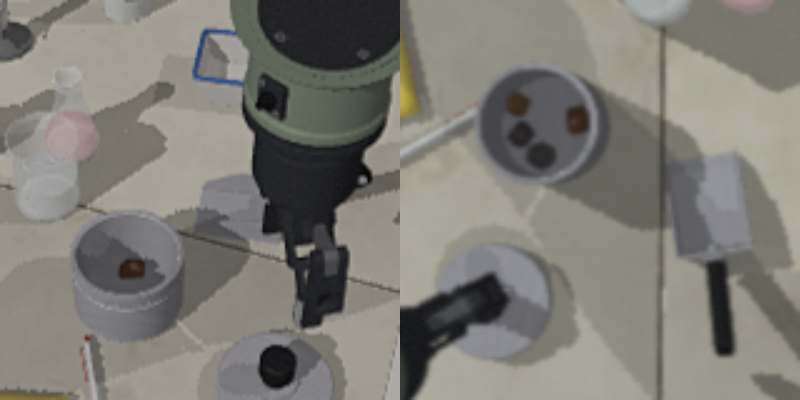

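All four chips are inside the jar (right half: (517,104), (520,134), (541,155), (578,120)). The scoop lies flat at (710,205), clear of everything. Next is the lid.

```bash
python3 - <<'E'
from kin import *
plan([(np.array([.4474,.3738,.06]),Rt(90,np.deg2rad(30)),6,0),(np.array([.4474,.3738,.028]),Rt(90,np.deg2rad(30)),4,0)])
E
```

```text
[[[-0.0,-0.0,0.082],[-0.0,-0.004,0.003],0],[[-0.001,-0.001,0.082],[-0.0,-0.003,0.003],0],[[0.0,0.0,0.082],[-0.0,-0.004,0.004],0],[[-0.0,-0.0,0.082],[-0.0,-0.004,0.003],0],[[-0.0,-0.0,0.082],[-0.0,-0.004,0.003],0],[[-0.001,-0.001,0.082],[-0.0,-0.003,0.003],0],[[0.0,0.0,0.04],[-0.0,-0.0,0.0],0],[[0.0,0.0,0.04],[-0.0,-0.0,0.0],0],[[0.0,0.0,0.04],[-0.0,-0.0,0.0],0],[[0.0,0.0,0.04],[-0.0,-0.0,0.0],0]]
```

Request:
{"api": "play_rows", "payload": {
  "steps": [
    [[0, 0, 0.082], [0, -0.004, 0.003], 0],
    [[0, 0, 0.082], [0, -0.004, 0.003], 0],
    [[0, 0, 0.082], [0, -0.004, 0.003], 0],
    [[0, 0, 0.082], [0, -0.004, 0.003], 0],
    [[0, 0, 0.082], [0, -0.004, 0.003], 0],
    [[-0.001, -0.001, 0.082], [0, -0.004, 0.003], 0],
    [[0, 0, 0.04], [0, 0, 0], 0],
    [[0, 0, 0.04], [0, 0, 0], 0],
    [[0, 0, 0.04], [0, 0, 0], 0],
    [[0, 0, 0.04], [0, 0, 0], 0]
  ]
}}

```text
clock: 28.68
eef_pos: [0.4479, 0.3733, 0.0278]
eef_rot: [[0.867, 0.499, 0.0], [0.499, -0.867, 0.0], [0.0, -0.0, -1.0]]
wrist_force: [0.0, -0.3, -0.4]
grip_width: 0.0851
grip_force: 0.0
```

Request:
{"api": "play_rows", "payload": {
  "steps": [
    [[0, 0, 0], [0, 0, 0], 0],
    [[0, 0, 0], [0, 0, 0], 0.2],
    [[0, 0, 0], [0, 0, 0], 0.4],
    [[0, 0, 0], [0, 0, 0], 0.6],
    [[0, 0, 0], [0, 0, 0], 0.8],
    [[0, 0, 0], [0, 0, 0], 1],
    [[0, 0, 0], [0, 0, 0], 1],
    [[0, 0, 0], [0, 0, 0], 1],
    [[0, 0, 0], [0, 0, 0], 1]
  ],
  "squeeze": 60
}}

```text
clock: 29.43
eef_pos: [0.4477, 0.3735, 0.0286]
eef_rot: [[0.866, 0.499, -0.0], [0.499, -0.866, 0.001], [0.0, -0.001, -1.0]]
wrist_force: [-1.9, -0.0, 8.5]
grip_width: 0.0301
grip_force: 58.8
```

```bash
python3 - <<'E'
from kin import *
p,R=cur(); np.save("pg.npy",p); s=status.read_state(); print(p,R.round(4).tolist(),s["wrist_force"],s["grip_width"])
for n in("scene","top"):
    im,_,Wc=cloud(n); Q=Wc-LID; r_=np.hypot(Q[...,0],Q[...,1]); m=(r_<.06)&(Wc[...,2]>.014)&(Wc[...,2]<.022); print("flange",m.sum(),"enc",cv2.minEnclosingCircle((Wc[m][:,:2]*1000).astype(np.float32)))
plan([(p+[0,0,.11],R,8,1),(p+[.157,-.0498,.11],R,14,1)])
E
```

```text
[0.44773443 0.37354178 0.02859222] [[0.8664, 0.4993, -0.0001], [0.4993, -0.8664, 0.0008], [0.0003, -0.0007, -1.0]] [-1.86963267e+00 -2.23410940e-03  8.48635620e+00] 0.030084754415482914
flange 999 enc ((446.52996826171875, 374.9591979980469), 52.34159469604492)
flange 682 enc ((447.96209716796875, 373.11480712890625), 52.030670166015625)
[[[0.0,-0.0,-0.069],[0.0,0.0,0.0],1],[[0.0,-0.0,-0.069],[0.0,0.0,0.0],1],[[0.0,-0.0,-0.068],[0.0,0.0,0.0],1],[[0.0,-0.0,-0.069],[0.0,0.0,0.0],1],[[0.0,-0.0,-0.069],[0.0,0.0,0.0],1],[[0.0,-0.0,-0.069],[0.001,0.0,0.0],1],[[0.0,-0.0,-0.068],[-0.0,0.0,0.0],1],[[0.0,-0.0,-0.069],[-0.0,0.0,0.0],1],[[0.04,0.043,-0.0],[-0.0,0.0,0.0],1],[[0.039,0.044,-0.0],[-0.0,0.0,0.0],1]]
[[[0.04,0.043,-0.0],[-0.0,0.0,0.0],1],[[0.04,0.044,-0.0],[-0.0,0.0,0.0],1],[[0.04,0.043,-0.0],[-0.0,0.0,0.0],1],[[0.039,0.043,-0.0],[-0.0,0.0,0.0],1],[[0.04,0.044,-0.0],[-0.0,0.0,0.0],1],[[0.04,0.043,-0.0],[-0.0,0.0,0.0],1],[[0.039,0.043,-0.0],[-0.0,0.0,0.0],1],[[0.04,0.044,-0.0],[-0.0,0.0,0.0],1],[[0.04,0.043,-0.0],[-0.0,0.0,0.0],1],[[0.04,0.044,-0.0],[-0.0,0.0,0.0],1]]
[[[0.039,0.043,-0.0],[-0.0,0.0,0.0],1],[[0.04,0.043,-0.0],[-0.0,0.0,0.0],1]]
```

Request:
{"api": "play_rows", "payload": {
  "steps": [
    [[0, 0, -0.03], [0, 0, 0], 1],
    [[0, 0, -0.06], [0, 0, 0], 1],
    [[0, 0, -0.08], [0, 0, 0], 1],
    [[0, 0, -0.08], [0, 0, 0], 1],
    [[0, 0, -0.08], [0, 0, 0], 1],
    [[0, 0, -0.08], [0, 0, 0], 1],
    [[0, 0, -0.08], [0, 0, 0], 1],
    [[0, 0, -0.06], [0, 0, 0], 1],
    [[0.04, 0.044, 0], [0, 0, 0], 1],
    [[0.04, 0.043, 0], [0, 0, 0], 1]
  ]
}}

```text
clock: 30.37
eef_pos: [0.4703, 0.3666, 0.1398]
eef_rot: [[0.866, 0.5, 0.001], [0.5, -0.866, 0.001], [0.001, -0.001, -1.0]]
wrist_force: [-0.7, -0.6, -2.6]
grip_width: 0.0299
grip_force: 59.6
```

Request:
{"api": "play_rows", "payload": {
  "steps": [
    [[0.04, 0.044, 0], [0, 0, 0], 1],
    [[0.04, 0.043, 0], [0, 0, 0], 1],
    [[0.04, 0.044, 0], [0, 0, 0], 1],
    [[0.04, 0.043, 0], [0, 0, 0], 1],
    [[0.04, 0.043, 0], [0, 0, 0], 1],
    [[0.04, 0.044, 0], [0, 0, 0], 1],
    [[0.04, 0.043, 0], [0, 0, 0], 1],
    [[0.04, 0.044, 0], [0, 0, 0], 1],
    [[0.04, 0.043, 0], [0, 0, 0], 1],
    [[0.04, 0.043, 0], [0, 0, 0], 1]
  ]
}}

```text
clock: 31.2
eef_pos: [0.5833, 0.3306, 0.1389]
eef_rot: [[0.867, 0.499, -0.0], [0.499, -0.867, -0.0], [-0.0, 0.0, -1.0]]
wrist_force: [-0.4, -1.3, -2.6]
grip_width: 0.0303
grip_force: 59.6
```

Request:
{"api": "play_rows", "payload": {
  "steps": [
    [[0.038, 0.043, 0], [0, 0, 0], 1],
    [[0.036, 0.043, 0], [0, 0, 0], 1],
    [[0, 0, 0], [0, 0, 0], 1],
    [[0, 0, 0], [0, 0, 0], 1]
  ]
}}

```text
clock: 31.53
eef_pos: [0.6043, 0.323, 0.1385]
eef_rot: [[0.867, 0.499, -0.0], [0.499, -0.867, -0.0], [-0.0, 0.0, -1.0]]
wrist_force: [-0.8, 1.1, -2.4]
grip_width: 0.0303
grip_force: 59.7
```

```bash
python3 - <<'E'
from kin import *
p,R=cur(); g=np.load("pg.npy"); print(p-g,R.round(4).tolist(),status.read_state()["wrist_force"])
for n in("scene","top"):
    im,_,Wc=cloud(n); Q=Wc-(JAR+[0,0,p[2]-g[2]]); r_=np.hypot(Q[...,0],Q[...,1]); m=(r_<.062)&(Q[...,2]>.013)&(Q[...,2]<.023); q=Wc[m]; print("flange",m.sum(),"enc",cv2.minEnclosingCircle((q[:,:2]*1000).astype(np.float32)),np.linalg.lstsq(np.c_[q[:,:2],np.ones(len(q))],q[:,2],rcond=None)[0].round(3))
t=g+[.157,-.0498,0]
plan([(t+[0,0,.078],R,4,1),(t+[0,0,.065],R,8,1)])
E
```

```text
[ 0.15661332 -0.05055633  0.10988207] [[0.8669, 0.4986, -0.0002], [0.4986, -0.8669, -0.0003], [-0.0003, 0.0002, -1.0]] [-0.78064193  1.06621038 -2.36927393]
flange 1043 enc ((603.1986083984375, 324.72119140625), 52.75599670410156) [ 0.001 -0.002  0.127]
flange 686 enc ((603.894287109375, 322.88226318359375), 51.9915657043457) [0.002 0.009 0.124]
[[[0.001,0.001,0.04],[-0.003,-0.0,0.004],1],[[0.001,0.0,0.039],[-0.002,-0.0,0.004],1],[[0.001,0.001,0.04],[-0.003,-0.0,0.004],1],[[0.001,0.001,0.04],[-0.002,-0.0,0.004],1],[[0.0,-0.0,0.008],[-0.0,-0.0,-0.0],1],[[0.0,-0.0,0.008],[-0.0,-0.0,-0.0],1],[[0.0,-0.0,0.008],[-0.0,-0.0,-0.0],1],[[0.0,-0.0,0.008],[-0.0,-0.0,-0.0],1],[[0.0,-0.0,0.009],[-0.0,-0.0,-0.0],1],[[0.0,-0.0,0.008],[-0.0,-0.0,-0.0],1]]
[[[0.0,-0.0,0.008],[-0.0,-0.0,-0.0],1],[[0.0,-0.0,0.008],[-0.0,-0.0,-0.0],1]]
```

Request:
{"api": "play_rows", "payload": {
  "steps": [
    [[0.0012, -0.0003, 0.04], [0, 0, 0.004], 1],
    [[0.0012, -0.0003, 0.04], [0, 0, 0.004], 1],
    [[0.0012, -0.0003, 0.04], [0, 0, 0.004], 1],
    [[0.0012, -0.0003, 0.035], [0, 0, 0.004], 1],
    [[0, 0, 0.008], [0, 0, 0], 1],
    [[0, 0, 0.008], [0, 0, 0], 1],
    [[0, 0, 0.008], [0, 0, 0], 1],
    [[0, 0, 0], [0, 0, 0], 1]
  ]
}}

```text
clock: 32.3
eef_pos: [0.605, 0.3241, 0.102]
eef_rot: [[0.867, 0.498, -0.0], [0.498, -0.867, 0.0], [-0.0, -0.0, -1.0]]
wrist_force: [0.8, -0.9, -1.7]
grip_width: 0.0305
grip_force: 59.7
```

```bash
python3 - <<'E'
from kin import *
p,R=cur(); g=np.load("pg.npy"); print(p-g,status.read_state()["wrist_force"])
E
```

```text
[ 0.15727286 -0.0494384   0.07342379] [ 0.77153863 -0.94289691 -1.73416703]
```

Request:
{"api": "play_rows", "payload": {
  "steps": [
    [[0, 0, 0.006], [0, 0, 0], 1],
    [[0, 0, 0.006], [0, 0, 0], 1],
    [[0, 0, 0.006], [0, 0, 0], 1],
    [[0, 0, 0.006], [0, 0, 0], 1],
    [[0, 0, 0.006], [0, 0, 0], 1],
    [[0, 0, 0.004], [0, 0, 0], 1],
    [[0, 0, 0.004], [0, 0, 0], 1],
    [[0, 0, 0], [0, 0, 0], 1]
  ]
}}

```text
clock: 32.97
eef_pos: [0.6049, 0.3241, 0.0943]
eef_rot: [[0.867, 0.498, -0.001], [0.498, -0.867, 0.0], [-0.001, -0.0, -1.0]]
wrist_force: [-0.1, 0.1, -2.6]
grip_width: 0.0304
grip_force: 59.7
```

```bash
python3 - <<'E'
from kin import *
p,R=cur(); g=np.load("pg.npy"); print(p-g,status.read_state()["wrist_force"])
E
```

```text
[ 0.15718728 -0.04942973  0.06569841] [-0.10874429  0.11683536 -2.64614944]
```

Request:
{"api": "play_rows", "payload": {
  "steps": [
    [[0, 0, 0.002], [0, 0, 0], 1],
    [[0, 0, 0.002], [0, 0, 0], 1],
    [[0, 0, 0.001], [0, 0, 0], 1],
    [[0, 0, 0], [0, 0, 0], 1],
    [[0, 0, 0], [0, 0, 0], 1]
  ],
  "squeeze": 25
}}

```text
clock: 33.38
eef_pos: [0.605, 0.3242, 0.0937]
eef_rot: [[0.867, 0.498, -0.0], [0.498, -0.867, 0.0], [-0.0, -0.0, -1.0]]
wrist_force: [-1.0, -0.2, 1.6]
grip_width: 0.0301
grip_force: 60.0
```

Request:
{"api": "play_rows", "payload": {
  "steps": [
    [[0, 0, 0], [0, 0, 0], 0.6],
    [[0, 0, 0], [0, 0, 0], 0.5],
    [[0, 0, 0], [0, 0, 0], 0.3],
    [[0, 0, 0], [0, 0, 0], 0.1],
    [[0, 0, 0], [0, 0, 0], 0],
    [[0, 0, 0], [0, 0, 0], 0],
    [[0, 0, -0.03], [0, 0, 0], 0],
    [[0, 0, -0.08], [0, 0, 0], 0],
    [[0, 0, -0.12], [0, 0, 0], 0],
    [[0, 0, -0.12], [0, 0, 0], 0]
  ]
}}

```text
clock: 34.22
eef_pos: [0.6048, 0.324, 0.1646]
eef_rot: [[0.867, 0.498, -0.001], [0.498, -0.867, -0.0], [-0.001, -0.0, -1.0]]
wrist_force: [-0.4, -0.2, 0.6]
grip_width: 0.0855
grip_force: 0.0
```

Request:
{"api": "play_rows", "payload": {
  "steps": [
    [[0, 0, -0.12], [0, 0, 0], 0],
    [[0, 0, -0.12], [0, 0, 0], 0],
    [[-0.06, 0, -0.05], [0, 0, 0], 0],
    [[-0.08, 0, 0], [0, 0, 0], 0],
    [[-0.08, 0, 0], [0, 0, 0], 0],
    [[-0.08, 0, 0], [0, 0, 0], 0],
    [[-0.08, 0, 0], [0, 0, 0], 0],
    [[-0.08, 0, 0], [0, 0, 0], 0],
    [[0, 0, 0], [0, 0, 0], 0],
    [[0, 0, 0], [0, 0, 0], 0]
  ]
}}

```text
clock: 35.05
eef_pos: [0.5252, 0.2784, 0.2223]
eef_rot: [[0.867, 0.498, 0.0], [0.498, -0.867, 0.001], [0.001, -0.001, -1.0]]
wrist_force: [1.2, -0.3, -0.1]
grip_width: 0.0851
grip_force: 0.0
```

```bash
python3 - <<'E'
from kin import *
s=status.read_state(); print(s["clock"],s["eef_pos"],s["wrist_force"])
for n in("scene","top"):
    im,_,Wc=cloud(n); Q=Wc-JAR; r_=np.hypot(Q[...,0],Q[...,1]); m=(r_<.062)&(Q[...,2]>.078)&(Q[...,2]<.088); q=Wc[m]
    print(n,"flange",m.sum(),cv2.minEnclosingCircle((q[:,:2]*1000).astype(np.float32)),np.linalg.lstsq(np.c_[q[:,:2]-JAR[:2],np.ones(len(q))],q[:,2],rcond=None)[0].round(4))
    m=(r_<.012)&(Q[...,2]>.1); print("knob top",np.median(Q[...,2][m]))
    Q=(Wc-SC0)@Rs(0); m=(abs(Q[...,0])<.03)&(abs(Q[...,1])<.02)&(abs(Wc[...,2])<.02); q=Wc[m]
    if len(q)>20: print("scoop",np.linalg.lstsq(np.c_[q[:,:2],np.ones(len(q))],q[:,2],rcond=None)[0].round(3),np.median(q[:,2]))
E
```

```text
35.05 [0.52517253 0.27841146 0.22230881] [ 1.15004656 -0.30170232 -0.05909991]
scene flange 1098 ((603.0197143554688, 325.9083251953125), 52.88129806518555) [ 0.001  -0.0017  0.0821]
knob top 0.11712838802170245
scoop [ 0.003  0.01  -0.002] 0.0010187383055742607
top flange 1014 ((604.9017333984375, 323.9016418457031), 52.0621452331543) [-0.0005  0.0025  0.0832]
knob top 0.11801249255679751
scoop [-0.005 -0.007  0.006] 0.0022877790229582765
```

The flange top is at 83 mm, level, and the knob top at 118 mm, so the lid is fully home. The scoop is flat.

```bash
python3 -c "
from cell import ticket
print(ticket.sign_off())"
```

```text
the job is handed in; nothing more can be done
None
```

I handed the job in at about 35 s; the hand-in returned no verdict. All four ore chips are in the jar, the lid is fully home and level, and the scoop lies flat beside the pan.

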